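Renew and close the reference-vial carton

ROBOT

A 6-joint arm with a two-finger parallel gripper is mounted at the origin on the work surface. World frame = base frame: x ahead of the robot, y to its left, z up, the work surface at z = 0. Lengths are in m, angles in rad, forces in N, time in s.
With the tool pointing down it reaches from about 0.325 to 0.875 m from the base axis. Payload 4.4 kg.
Tool frame: the origin (TCP) lies between the finger pads; the fingertips stand 22 mm ahead of it and the grasp point (between the pads) lies 3 mm ahead of it; z points along the fingers, y is the line along which they close (so a half turn about z gives the same grasp; the last joint's range is limited). The gripper opens to 85 mm and grips with 20 to 120 N. Pads are 22 mm wide; open, the fingers measure 114 mm over their backs; the gripper's body (76 mm by 85 mm) begins 54 mm behind the grasp point. The pads swing forward as they close: fully open they stand 13 mm farther back than shut.
Start: joints at [-1.462, 0.207, 1.542, -0, 1.393, -0.15], TCP at [0.148, -0.556, 0.253] pointing down, gripper open.
Joint ranges: [-2.73, 2.73], [-0.86, 2.22], [0.23, 2.46], [-1.11, 4.25], [0.08, 2.63], [-2.82, 2.82]. Speed limits (rad/s): [2.79, 2.79, 3.14, 3.14, 3.14, 3.14].

INTERFACE

Orientations are given as [roll, pitch, yaw] about the fixed x, y, z axes, in that order (R = Rz(yaw) Ry(pitch) Rx(roll)).
In Python, from plant import bot, imaging gives the robot as it stands. The module is installed in compiled form; this text tells all that it offers.
- The arm moves only by the tool arm_command, never from a script. Its argument "deltas" is a list of rows, each a list of 3 entries, a list of its own where there are three numbers: the shift along the tool's x, y, z as a fraction of full scale, then the turn about the tool's z as a fraction of full scale, then the opening, from 0 (shut) to 1 (fully open). In form: [[[tx, ty, tz], yaw, jaw], ...]. A call has 1 to 10 rows; each row is the pose to reach, as a shift and turn from the pose commanded when the call began, along the tool's axes at that moment; what a row does not reach only later rows make up. Full scale, the value 1, is 0.15 m for a shift and 45 degrees for a turn. A row lasts 1/12 s, in which the tool goes at most 41.7 mm and 7.16 degrees, less where a joint would pass 70% of its speed; a pose out of reach is approached as far as the arm can. A call with a number of a shift or a turn outside -1 to 1 is refused whole. A call with a gripper value outside its range is refused whole. The fingers move at their own pace and stop on an object; "force" is the grip in N (left out, the last holds). Time passes only in rows, so rows that repeat a pose let the fingers close. It gives the time, the measured TCP pose, the force, the opening and the grip force at its end, in the units of the state.
- bot.get_obs(): the state, without advancing time (a new reading comes with each control period).
- imaging.read_camera(name): name is "side" or "top"; returns the picture (384x512x3 uint8, red, green, blue); there is no depth.
- imaging.calibration(name): a dict with "mtx" (3x3 intrinsics, pixels), "extrinsics" (4x4, takes a point from camera to world coordinates). Camera axes: x right, y down, z forward; pixel columns grow to the right and rows downward; lengths in m; the calibration is good to about 2 mm. A picture is of the moment at which its call begins. calibration takes no time and is no camera call.
- bot.hand_in(): hands the job in; it is judged then, once.
The state is a dict: "time": time; "joint_positions": joint angles; "qvel": joint speeds; "joint_torque": joint torques, N m; "ee_pos": TCP position; "tcp_rot": TCP orientation; "ft_force": force on the tool from outside, world axes, zero at the start; "moment": the same for the moment, N m; "grip_width": opening from 0.0 (shut) to 1.0 (fully open); "finger_force": force on a finger pad.
Only numpy, scipy, OpenCV 4.12 (cv2) and the standard library are available. Lean on these libraries where they do the work, as an engineer would, in place of code of your own. Each camera call takes 0.05 s, during which the arm holds its last target. There are 200 camera calls.

TASK

Renew this reference kit for dispatch: take every expired red-capped vial out of the carton and stand it in a hole of the yellow return rack, and move every fresh white-capped vial from the blue rack into a pocket of the carton, each pushed fully home and upright. Then close the carton, folding both short end flaps down flat first and only after that the two long flaps flat over them, and finally drape the green saddle marker over the steel status rail and let go. Leave everything else on the bench where it stands.

Things in the scene. Friction and masses are not known exactly. Their poses are not given: they have to be found in the camera images.
- carton: Fixed brown board carton, outside 120 (x) x 200 (y) x 95 mm high, walls 5 mm, four flaps open around its top. Dark insert, top 50 mm above the bench, with four pockets 30 mm wide, 35 mm deep on the y axis at y = -69, -23, 23, 69 mm. Seated vial: foot at 15 mm, top at 90 mm. 110 mm (x) is clear inside above the insert: grip vials along the carton's x. Origin: centre of underside.
- fresh_rack: Blue fixed bench rack, 60 (x) x 190 (y) x 45 mm high, four holes 30 mm wide and 35 mm deep on its y axis at y = -69, -23, 23 and 69 mm; holds the fresh white-capped vials. Origin: centre of the underside; seated vial's foot is 10 mm above the bench.
- return_rack: Yellow fixed rack with red end bands, 60 (x) x 150 (y) x 45 mm high, three holes 30 mm wide and 35 mm deep on its y axis at y = -46, 0 and 46 mm; empty at the start, for expired vials. Origin: centre of the underside; a seated vial's foot is 10 mm above the bench.
- fresh0: Fresh vial: round, 27 mm wide, 75 mm tall, 50 g, white cap, bright yellow sleeve; starts upright in the blue rack. Origin: centre of its foot, z up to the cap. Some fresh vials are absent (None).
- fresh1: Fresh vial: round, 27 mm wide, 75 mm tall, 50 g, white cap, bright yellow sleeve; starts upright in the blue rack. Origin: centre of its foot, z up to the cap. Some fresh vials are absent (None).
- fresh2: Fresh vial: round, 27 mm wide, 75 mm tall, 50 g, white cap, bright yellow sleeve; starts upright in the blue rack. Origin: centre of its foot, z up to the cap. Some fresh vials are absent (None).
- fresh3: Fresh vial: round, 27 mm wide, 75 mm tall, 50 g, white cap, bright yellow sleeve; starts upright in the blue rack. Origin: centre of its foot, z up to the cap. Some fresh vials are absent (None).
- old0: Expired vial: same size as the fresh ones (27 mm wide, 75 mm tall), red cap, dull tan sleeve; starts upright in a carton pocket. Origin: centre of its foot, z up. Some are absent (None).
- old1: Expired vial: same size as the fresh ones (27 mm wide, 75 mm tall), red cap, dull tan sleeve; starts upright in a carton pocket. Origin: centre of its foot, z up. Some are absent (None).
- old2: Expired vial: same size as the fresh ones (27 mm wide, 75 mm tall), red cap, dull tan sleeve; starts upright in a carton pocket. Origin: centre of its foot, z up. Some are absent (None).
- short_left (a joint): Angle of the short flap hinged on the carton's +y end rim, 108 mm wide, 55 mm from hinge to free edge, 4 mm thick board; the hinge line is 95 mm above the bench, over the carton's outer face. 0 = folded flat over the carton, 1.57 = upright, starts at about 1.95 to 2.25, leaning outward; a stiff crease, it stays where left and takes under 1 N to move.
- short_right (a joint): Angle of the short flap hinged on the carton's -y end rim, 108 mm wide, 55 mm from hinge to free edge, 4 mm thick board; the hinge line is 95 mm above the bench, over the carton's outer face. 0 = folded flat over the carton, 1.57 = upright, starts at about 1.95 to 2.25, leaning outward; a stiff crease, it stays where left and takes under 1 N to move.
- long_near (a joint): Angle of the long flap hinged on the carton's -x rim (the robot's side), 198 mm wide, 59 mm from hinge to free edge, 4 mm thick board; the hinge line is 99.5 mm above the bench, over the carton's outer face. 0 = folded flat over the carton, 1.57 = upright, starts at about 1.95 to 2.25, leaning outward; a stiff crease, it stays where left and takes under 1 N to move.
- long_far (a joint): Angle of the long flap hinged on the carton's +x rim, 198 mm wide, 59 mm from hinge to free edge, 4 mm thick board; the hinge line is 99.5 mm above the bench, over the carton's outer face. 0 = folded flat over the carton, 1.57 = upright, starts at about 1.95 to 2.25, leaning outward; a stiff crease, it stays where left and takes under 1 N to move.
- marker: Green rigid tent-shaped saddle marker standing on the bench, 90 g: 84 (x) x 70 (y) mm at its two steel-weighted feet; two 4 mm sloping legs meet a top plate 36 mm (x) wide, 62 to 66 mm up; the open channel runs along its y axis, 64 mm wide at the feet and 27 mm under the plate. Black grip fin on top: 10 (x) x 36 (y) mm, from 66 to 100 mm up. Origin: centre between the feet, z up.
- marker_seat (a point): Underside of the marker's top plate, at its centre (62 mm above its feet): what rests on the rail.
- rail_mid (a point): Middle of the steel status rail: a horizontal bar 12 mm thick along this point's y axis, its centre line 150 mm above the bench, 180 mm between the centres of its two 14 mm posts.
- solvent: Bystander: clear bottle 60 mm wide, 150 mm tall, blue cap. Origin at its underside.
- ebony_block: Bystander: black block 40 x 40 x 55 mm. Origin at its underside.
- gauge_block: Bystander: small steel gauge block 35 x 12 x 30 mm, between the carton and the racks. Origin at its underside.
- blank_vial: Bystander: black-capped vial with a paper sleeve, 27 x 75 mm, standing on the glass plate at the back; not part of the kit.
Things that resemble listed ones, but are neither listed nor needed, are in the scene too. Of the things like the marker, leave any that is purple; of the rest the smaller one is meant.

How it is judged:
By the outcome, as a careful person would: the job done as asked, in the order asked, and still so for the second after the job is handed in, with the robot touching nothing.
Of fresh0, fresh1, fresh2, fresh3 only 2 to 3 are there at a start; the rules pass over those that are not, and their reading is None.
Of old0, old1, old2 only 1 to 2 are there at a start; the rules pass over those that are not, and their reading is None.
At some moment in a run one of marker may be knocked a few centimetres aside while the robot is not near it.
It also fails if it takes over 210 s, if anything falls off the work surface, if the arm or the gripper's body presses on something with over 40 N, if the wrist force passes 120 N, or if a joint passes its speed limit or range.

## Working session

There is one attempt and no reset: what is moved stays moved. The work goes in short steps, Python scripts to look and compute and a tool call to move; the robot and the scene stay as the last step left them, time stands still between calls to the robot, and variables do not carry over. Pictures are saved under pics/ and viewed, at most 17 in all, crops included, and the job is handed in when it is done.

Besides the shell and the picture viewer there is one more tool, called after "Emit:" as name(argument=value, ...), one argument or row to a line, values as JSON. arm_command: Moves the arm, as the interface text tells. Shift numbers are shares of 0.15 m and turn numbers shares of 45 degrees, none past 1 either way. Its arguments: {"type":"object","properties":{"deltas":{"type":"array","items":{"type":"array"}},"force":{"type":"number"}},"required":["deltas"]}

```bash
mkdir -p pics; python3 - <<'E'
from plant import bot, imaging
import cv2, numpy as np
o=bot.get_obs(); print(o)
for n in ("side","top"):
    im=imaging.read_camera(n); cv2.imwrite(f"pics/{n}0.png",im[:,:,::-1])
    c=imaging.calibration(n); print(n,np.round(c["mtx"],2).tolist(),np.round(c["extrinsics"],4).tolist())
    np.savez(f"cal_{n}.npz",**c)
    cv2.imwrite(f"pics/{n}0b.png",cv2.resize(im[:,:,::-1],(800,600),interpolation=cv2.INTER_CUBIC))
E
```

```text
{'time': 0.0, 'joint_positions': array([-1.46150752e+00,  2.07418038e-01,  1.54299309e+00, -9.02165900e-06,
        1.39349623e+00, -1.50493370e-01]), 'qvel': array([ 9.01279757e-05, -2.64172219e-04,  4.19327685e-04, -8.81107053e-04,
        1.11219971e-04,  7.49069533e-04]), 'joint_torque': array([ 4.50774796e-04, -3.83033717e+01, -2.91594958e+01, -1.92986554e-04,
        1.07561401e-02, -1.17634137e-06]), 'ee_pos': array([ 0.14761071, -0.5549821 ,  0.25210826]), 'tcp_rot': array([-3.13930278e+00, -3.38257898e-04,  2.59783394e-01]), 'ft_force': array([-0.19409083, -0.21666059,  1.10316901]), 'moment': array([ 0.05501802, -0.00788086, -0.0013582 ]), 'finger_force': 0.0, 'grip_width': 1.0038230162618067}
side [[447.52, 0.0, 255.66], [0.0, 447.52, 193.84], [0.0, 0.0, 1.0]] [[-0.8998, -0.3295, 0.2859, 0.1164], [-0.4363, 0.684, -0.5847, 0.9204], [-0.0029, -0.6509, -0.7592, 1.1699], [0.0, 0.0, 0.0, 1.0]]
top [[461.63, 0.0, 254.31], [0.0, 461.63, 197.75], [0.0, 0.0, 1.0]] [[0.0016, -0.995, 0.1, 0.3731], [-1.0, -0.0013, 0.0033, 0.0887], [-0.0031, -0.1, -0.995, 1.7363], [0.0, 0.0, 0.0, 1.0]]
```

View pics/side0b.png

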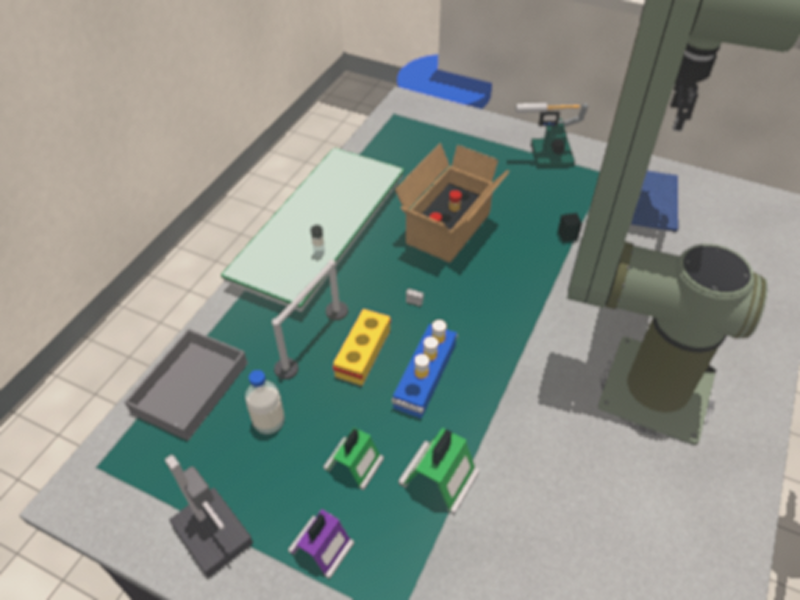

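View pics/top0b.png

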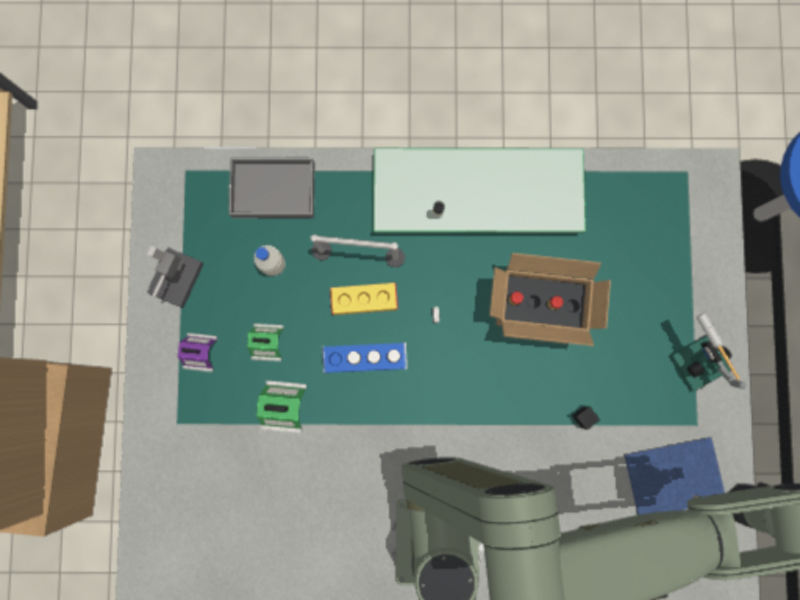

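The pictures show (800x600 pixels): 
- Vials, top view: red caps in the carton at (517,298) and (557,302). White caps in the blue rack at (354,357), (374,357) and (394,355). The black-capped vial at (438,208) stays.
- Marker candidates, top view: purple (196,351) is excluded, and of the two greens, (263,341) is smaller than (280,407). I choose the one at (263,341), which is at (355,455) in the side view.
- Rail, top view: (355,242).

```bash
cat > h.py <<'E'
import cv2, numpy as np
from plant import bot, imaging
C={n:imaging.calibration(n) for n in ("side","top")}
def ray(n,u,v):
    c=C[n]; d=np.linalg.inv(c["mtx"])@[u,v,1.]; E=np.array(c["extrinsics"]); return E[:3,3],E[:3,:3]@d
def onz(n,u,v,z):
    o,d=ray(n,u,v); return o+d*(z-o[2])/d[2]
def pix(n,p):
    c=C[n]; E=np.linalg.inv(c["extrinsics"]); q=c["mtx"]@(E[:3,:3]@np.asarray(p,float)+E[:3,3]); return q[:2]/q[2]
def tri(a,b):
    (o1,d1),(o2,d2)=ray("side",*a),ray("top",*b)
    A=np.c_[d1,-d2]; s=np.linalg.lstsq(A,o2-o1,rcond=None)[0]
    p,q=o1+s[0]*d1,o2+s[1]*d2; return (p+q)/2,np.linalg.norm(p-q)
R={"red":([0,150,90],[8,255,255]),"white":([0,0,190],[180,60,255]),"blue":([105,130,60],[122,255,255]),
"yellow":([18,150,120],[32,255,255]),"green":([50,150,70],[72,255,255]),"purple":([130,80,40],[155,255,255]),"brown":([8,70,60],[18,190,255]),"black":([0,0,0],[180,255,40])}
def blobs(im,col,lo=6):
    hsv=cv2.cvtColor(im,cv2.COLOR_RGB2HSV); m=cv2.inRange(hsv,*map(np.array,R[col]))
    k,l,s,c=cv2.connectedComponentsWithStats(m)
    return m,l,[(i,s[i].tolist(),c[i]) for i in range(1,k) if s[i][4]>=lo]
def rect(l,i):
    p=np.argwhere(l==i)[:,::-1].astype(np.float32); return cv2.minAreaRect(p)
E
python3 - <<'E'
from h import *
for n in ("side","top"):
    im=cv2.imread(f"pics/{n}0.png")[:,:,::-1]
    for col,zs in (("red",.085),("white",.08),("blue",.045),("yellow",.045),("green",.06),("purple",.06),("brown",.0975)):
        m,l,b=blobs(im,col,12)
        for i,s,c in b:
            p=onz(n,*c,zs)
            if .25<p[0]<.95 and abs(p[1])<.7: 
                r=rect(l,i); print(n,col,s,np.round(c,1),np.round(p[:2],4), [np.round(x,1) for x in r])
im=cv2.imread("pics/top0.png"); a=cv2.resize(im[140:290,100:300],(800,600),interpolation=cv2.INTER_CUBIC); cv2.imwrite("pics/c1.png",a)
a=cv2.resize(im[150:240,300:400],(660,594),interpolation=cv2.INTER_CUBIC); cv2.imwrite("pics/c2.png",a)
E
```

```text
side red [288, 122, 7, 7, 43] [291.  124.9] [ 0.5535 -0.272 ] [array([291., 125.]), array([6., 6.]), np.float64(90.0)]
side red [275, 136, 8, 6, 33] [278.8 138.4] [ 0.5643 -0.1859] [array([279. , 138.5]), array([6.4, 4.9]), np.float64(45.0)]
side red [214, 235, 17, 7, 24] [222.2 238.2] [0.5386 0.2825] [array([222. , 238.1]), array([17.1,  1.3]), np.float64(17.4)]
side white [0, 66, 256, 318, 19031] [115.8 207.4] [0.8969 0.3213] [array([107.1, 222.2]), array([122.2, 386.3]), np.float64(33.6)]
side white [277, 205, 8, 7, 46] [280.6 208.1] [0.431 0.1  ] [array([280.5, 208. ]), array([6., 7.]), np.float64(90.0)]
side white [271, 215, 9, 8, 51] [275.  218.9] [0.4294 0.1461] [array([275., 219.]), array([7.1, 7.1]), np.float64(45.0)]
side white [266, 227, 8, 7, 52] [269.5 230. ] [0.4271 0.1916] [array([269.5, 230. ]), array([6., 7.]), np.float64(90.0)]
side white [163, 247, 14, 12, 96] [170.4 253. ] [0.6503 0.3899] [array([170., 253.]), array([ 8.4, 14. ]), np.float64(53.1)]
side white [256, 284, 17, 24, 58] [264.  296.3] [0.3488 0.3969] [array([264.5, 295.8]), array([ 2.2, 28. ]), np.float
[... 5509 characters left out ...]
4427 0.5666] [array([124.5, 224.7]), array([21.3, 16.4]), np.float64(7.6)]
top brown [314, 163, 76, 58, 2011] [353.  190.4] [ 0.5646 -0.2582] [array([351.7, 191.2]), array([73.5, 52.1]), np.float64(5.9)]
top brown [253, 182, 2, 16, 18] [253.3 189.9] [0.5658 0.0978] [array([253.5, 189.5]), array([15.,  1.]), np.float64(90.0)]
top brown [212, 190, 2, 12, 13] [212.2 195.8] [0.5444 0.2446] [array([212.1, 195.5]), array([11.,  1.]), np.float64(84.3)]
top brown [460, 221, 5, 7, 18] [462.1 224. ] [ 0.4452 -0.6422] [array([462.2, 223.9]), array([7.2, 2.4]), np.float64(53.1)]
top brown [465, 229, 8, 14, 26] [468.6 235.8] [ 0.4037 -0.6632] [array([468.5, 235.5]), array([13.8,  1.8]), np.float64(61.4)]
```

View pics/c1.png

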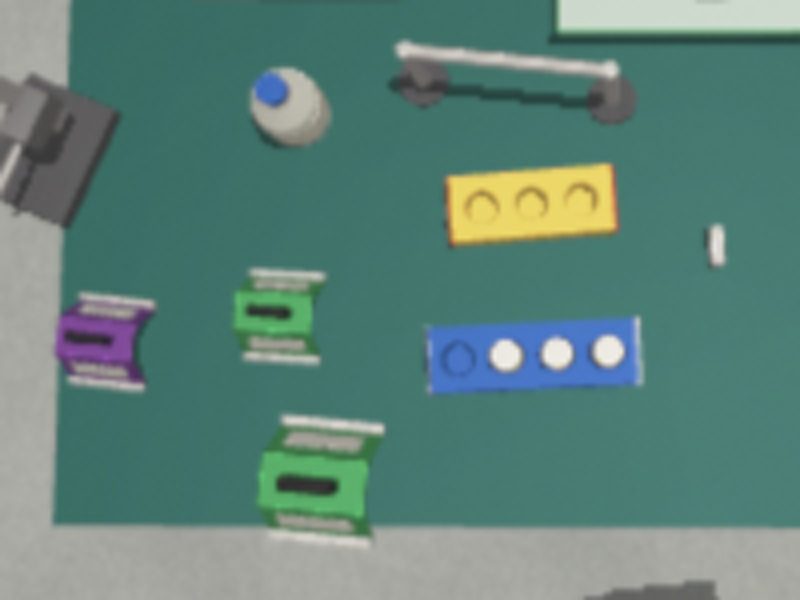

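View pics/c2.png

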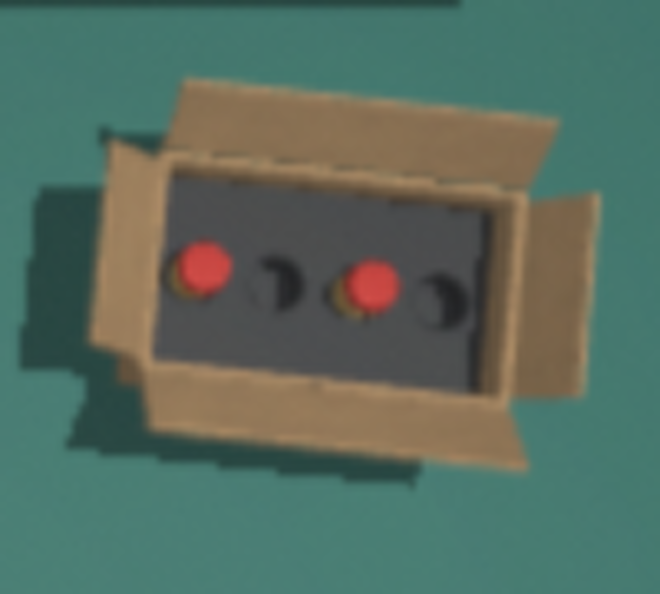

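Top crop: the small green marker's fin is at (270,312), against the larger green at (305,486) and purple at (88,339). In the blue rack, hole +69 is empty and three whites are present. In the carton crop, reds sit in the +69 and -23 pockets, with the other two pockets empty. Spacings agree (46.2 and 91.3 mm). Next I triangulate, and measure the yellow rack and the rail.

```bash
cat >> h.py <<'E'
def to(p,yaw=np.pi/2,frm=None):
    """fractions from the pose frm=(xyz,yaw) (default: measured) to world p"""
    o=bot.get_obs(); p0,y0=(o["ee_pos"],o["tcp_rot"][2]) if frm is None else frm
    d=np.array(p)-p0; c,s=np.cos(y0),np.sin(y0)
    t=np.array([c*d[0]+s*d[1], s*d[0]-c*d[1], -d[2]])/.15
    return np.round(t,3), round(-np.degrees(yaw-y0)/45,3)
E
python3 - <<'E'
from h import *
S=cv2.imread("pics/side0.png")[:,:,::-1];T=cv2.imread("pics/top0.png")[:,:,::-1]
for nm,a,b in [("f-23?",(280.6,208.1),(251.8,227)),("f",(275,218.9),(238.9,227.7)),("f",(269.5,230),(226,228.2)),("r69",(278.8,138.4),(330.2,190.2)),("r-23",(291,124.9),(355.6,192.9))]:
    print(nm,[np.round(x,4) for x in tri(a,b)])
# racks by hull in top view
hsv=cv2.cvtColor(T,cv2.COLOR_RGB2HSV)
for nm,lo,hi,win in (("yellow",[0,110,90],[34,255,255],(205,262,178,206)),("blue",[104,100,50],[122,255,255],(200,265,212,245))):
    m=cv2.inRange(hsv,np.array(lo),np.array(hi)); w=np.zeros_like(m); w[win[2]:win[3],win[0]:win[1]]=m[win[2]:win[3],win[0]:win[1]]
    h=cv2.convexHull(np.argwhere(w>0)[:,::-1].astype(np.float32)); M=cv2.moments(h); c=(M["m10"]/M["m00"],M["m01"]/M["m00"])
    print(nm,np.round(c,2),onz("top",*c,.0225),cv2.minAreaRect(h))
g=cv2.GaussianBlur(T,(0,0),.6)
# yellow holes: darkness within top face
for n,im,win in (("top",T,(205,262,178,206)),("side",S,(212,252,196,248))):
    V=cv2.cvtColor(im,cv2.COLOR_RGB2GRAY).astype(float)
    if n=="side": pass
    sub=V[win[2]:win[3],win[0]:win[1]]
    print(n); print(sub[::1,::1].astype(int)[6:22,6:52] if n=="top" else "")
# marker: green blobs with loose range, fins
for n,im in (("top",T),("side",S)):
    hs=cv2.cvtColor(im,cv2.COLOR_RGB2HSV)
    m=((hs[...,0]>50)&(hs[...,0]<72)&(hs[...,1]>120)&(hs[...,2]>120)).astype(np.uint8)
    k,l,s,c=cv2.connectedComponentsWithStats(m)
    for i in range(1,k):
        if s[i][4]>25: print(n,"green",s[i],np.round(c[i],1))
    m=((hs[...,2]<50)).astype(np.uint8)
    k,l,s,c=cv2.connectedComponentsWithStats(m)
    for i in range(1,k):
        if 8<s[i][4]<120 and c[i][0]<310 and c[i][1]>205: print(n,"dark",s[i],np.round(c[i],1),onz(n,*c[i],.1 if n=="top" else .085))
E
```

```text
f-23? [array([0.4323, 0.1024, 0.0824]), np.float64(0.0038)]
f [array([0.4301, 0.1486, 0.0827]), np.float64(0.003)]
f [array([0.4278, 0.1946, 0.0837]), np.float64(0.0037)]
r69 [array([ 0.5638, -0.1786,  0.0913]), np.float64(0.0044)]
r-23 [array([ 0.5551, -0.2705,  0.0859]), np.float64(0.0039)]
yellow [232.55 190.72] [0.57158178 0.17572894 0.0225    ] ((232.444091796875, 190.77352905273438), (16.949928283691406, 42.02968215942383), 85.60128784179688)
blue [232.47 228.5 ] [0.43063492 0.17512428 0.0225    ] ((232.49874877929688, 228.47506713867188), (16.67916488647461, 51.5855598449707), 87.1375961303711)
top
[[125 170 189 191 191 194 194 197 197 197 199 202 202 204 207 208 208 208
  208 208 208 208 208 208 208 209 209 209 209 209 209 209 208 207 207 208
  209 209 210 210 208 193 124 107 105 104]
 [127 181 205 207 207 207 207 207 208 208 207 208 208 208 208 209 209 209
  209 209 208 207 207 208 209 209 209 209 209 209 208 205 196 187 182 186
  202 208 209 209 209 193 125 108 105 105]
 [110 167 205 208 208 208 208 208 206 206 207 208 208 209 209 209 209 209
  208 205 193 181 184 196 206 2
[... 2384 characters left out ...]
116 178 203 204 205 201 192 191 188 179 178 177 174 166 165 161 154
  153 150 143 142 138 127 125 124 128 121 119 114 113 113 113 112 111 107
  107 107 105 108 107 104 106 106 106 106]]
side

top green [158 212  20  12 154] [168.1 218.1]
top green [164 252  28  18 310] [177.9 260.5]
top dark [264 294  25   3  48] [275.7 295. ] [0.1968206  0.01891301 0.1       ]
side green [266 275  36  48 510] [283.9 294.9]
side green [215 276  22  23 195] [226.  288.1]
side dark [222 278   6  11  28] [224.4 283.3] [0.46154386 0.41106288 0.085     ]
side dark [278 291   5   5  10] [279.6 292.7] [0.31456138 0.37152202 0.085     ]
side dark [199 332   8  13  40] [202.4 338.4] [0.43698339 0.57138331 0.085     ]
```

Emit:
arm_command(
  deltas=[
    [[0.48, -0.25, 0], -0.5, 0.6],
    [[0.962, -0.503, 0], -1, 0.6],
    [[0.962, -0.503, 0], -1, 0.6],
    [[0.962, -0.503, 0], -1, 0.6],
    [[0.962, -0.503, 0], -1, 0.6],
    [[0.962, -0.503, 0], -1, 0.6],
    [[0.962, -0.503, 0], -1, 0.6],
    [[0.962, -0.503, 0], -1, 0.6],
  ],
  force=30,
)

```text
time: 0.77
ee_pos: [0.268, -0.445, 0.2528]
tcp_rot: [-3.141, -0.001, 1.047]
ft_force: [-0.2, -0.4, -0.2]
grip_width: 0.599
finger_force: 0.0
```

Emit:
arm_command(
  deltas=[
    [[0.978, 0.358, 0], -0.669, 0.6],
    [[0.978, 0.358, 0], -0.669, 0.6],
    [[0.978, 0.358, 0], -0.669, 0.6],
    [[0.978, 0.358, 0], -0.669, 0.6],
    [[0.978, 0.358, 0], -0.669, 0.6],
    [[0.978, 0.358, 0], -0.669, 0.6],
  ],
)

```text
time: 1.27
ee_pos: [0.3888, -0.3444, 0.2529]
tcp_rot: [-3.141, -0.001, 1.573]
ft_force: [-0.9, 0.1, 0.2]
grip_width: 0.601
finger_force: 0.0
```

Emit:
arm_command(
  deltas=[
    [[0.933, 0.933, 0], 0, 0.6],
    [[0.933, 0.933, 0], 0, 0.6],
    [[0.933, 0.933, 0], 0, 0.6],
    [[0.933, 0.933, 0], 0, 0.6],
    [[0.933, 0.933, 0], 0, 0.6],
    [[0.933, 0.933, 0], 0, 0.6],
  ],
)

```text
time: 1.77
ee_pos: [0.5305, -0.2027, 0.253]
tcp_rot: [3.14, -0.002, 1.573]
ft_force: [-1.2, 0.4, 0.4]
grip_width: 0.598
finger_force: 0.0
```

Emit:
arm_command(
  deltas=[
    [[0.158, 0.233, 0], 0, 0.6],
    [[0.158, 0.233, 0], 0, 0.6],
    [[0.158, 0.233, 0.2], 0, 0.6],
    [[0.158, 0.233, 0.5], 0, 0.6],
    [[0.158, 0.233, 0.667], 0, 0.6],
    [[0.158, 0.233, 0.667], 0, 0.6],
    [[0.158, 0.233, 0.667], 0, 0.6],
    [[0.158, 0.233, 0.667], 0, 0.6],
  ],
)

```text
time: 2.43
ee_pos: [0.5635, -0.1837, 0.155]
tcp_rot: [3.139, 0.001, 1.569]
ft_force: [0.6, -0.6, 0.9]
grip_width: 0.604
finger_force: 0.0
```

```bash
python3 - <<'E'
from h import *
o=bot.get_obs(); print(o["ee_pos"],o["tcp_rot"],o["ft_force"])
for n in ("side","top"):
    im=imaging.read_camera(n); cv2.imwrite(f"pics/{n}1.png",im[:,:,::-1])
    for i,s,c in blobs(im,"red",8)[2]:
        if 240<c[0]<400 and 100<c[1]<220: print(n,s,np.round(c,1),onz(n,*c,.085))
    u,v=pix(n,o["ee_pos"]).astype(int); print(n,u,v)
    a=cv2.resize(im[max(v-38,0):v+38,u-50:u+50,::-1],(400,304),interpolation=cv2.INTER_CUBIC)
    cv2.imwrite(f"pics/k{n}1.png",a)
a=np.vstack([cv2.imread("pics/kside1.png"),cv2.imread("pics/ktop1.png")]) 
cv2.imwrite("pics/k1.png",np.hstack([cv2.imread("pics/kside1.png"),cv2.imread("pics/ktop1.png")]))
E
```

```text
[ 0.56350958 -0.18371555  0.15504314] [3.13916517e+00 1.37847382e-03 1.56867499e+00] [ 0.58518378 -0.56738797  0.86773127]
side [291, 124, 4, 5, 14] [292.5 126.1] [ 0.5460547 -0.2683692  0.085    ]
side [276, 137, 6, 4, 18] [278.9 138.4] [ 0.56401495 -0.18584407  0.085     ]
side 279 123
top [352, 193, 5, 4, 14] [354.3 194.5] [ 0.55121814 -0.26525475  0.085     ]
top 334 188
```

View pics/k1.png

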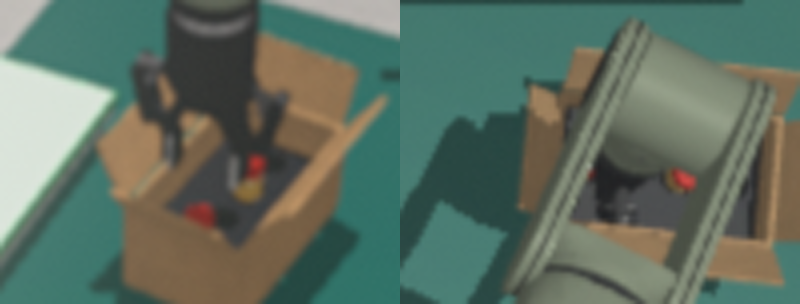

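The side crop shows the open fingers above the +69 vial (crop (199,214)), straddling it. I go down and grip.

Emit:
arm_command(
  deltas=[
    [[0.02, 0.013, 0.24], 0, 0.6],
    [[0.02, 0.013, 0.48], 0, 0.6],
    [[0.02, 0.013, 0.48], 0, 0.6],
    [[0.02, 0.013, 0.48], 0, 0.6],
  ],
)

```text
time: 2.87
ee_pos: [0.5638, -0.1788, 0.081]
tcp_rot: [-3.139, -0.001, 1.57]
ft_force: [0.0, -0.1, 1.0]
grip_width: 0.596
finger_force: 0.0
```

Emit:
arm_command(
  deltas=[
    [[0, 0, 0], 0, 0.2],
    [[0, 0, 0], 0, 0.2],
    [[0, 0, 0], 0, 0.2],
    [[0, 0, 0], 0, 0.2],
    [[0, 0, 0], 0, 0.2],
    [[0, 0, 0], 0, 0.2],
  ],
  force=30,
)

```text
time: 3.37
ee_pos: [0.5671, -0.1804, 0.0848]
tcp_rot: [3.136, 0.003, 1.571]
ft_force: [-0.6, -0.5, 7.3]
grip_width: 0.308
finger_force: 29.7
```

```bash
cat >> h.py <<'E'
def avg(n=6):
    L=[]
    for k in range(n):
        im=imaging.read_camera("top" if k%2 else "side"); o=bot.get_obs(); L.append(np.r_[o["ee_pos"],o["tcp_rot"],o["ft_force"]])
    L=np.array(L); L[:,3]%=2*np.pi; return L.mean(0),L.std(0)
E
python3 -c "
from h import *
a,s=avg(); print(np.round(a,4)); print(np.round(s,4)); print(bot.get_obs()['time'])"
```

```text
[ 5.6710e-01 -1.8040e-01  8.4800e-02  3.1357e+00  2.9000e-03  1.5706e+00
 -4.1710e-01 -1.5490e-01  6.8809e+00]
[0.     0.     0.     0.     0.     0.     0.2631 0.3158 0.5103]
3.6667
```

Emit:
arm_command(
  deltas=[
    [[0, 0, -0.1], 0, 0.2],
    [[0, 0, -0.35], 0, 0.2],
    [[0, 0, -0.6], 0, 0.2],
    [[0, 0, -0.85], 0, 0.2],
    [[0, 0, -1], 0, 0.2],
    [[0, 0, -1], 0, 0.2],
    [[0, 0, -1], 0, 0.2],
    [[0, 0, -1], 0, 0.2],
  ],
)

```text
time: 4.33
ee_pos: [0.5641, -0.1789, 0.2308]
tcp_rot: [-3.141, -0.0, 1.571]
ft_force: [-1.1, -0.7, -0.3]
grip_width: 0.308
finger_force: 30.5
```

```bash
python3 - <<'E'
from h import *
o=bot.get_obs(); print(o["time"],o["ee_pos"],o["ft_force"],o["grip_width"])
for n in ("side","top"):
    im=imaging.read_camera(n); cv2.imwrite(f"pics/{n}2.png",im[:,:,::-1])
    for i,s,c in blobs(im,"red",5)[2]:
        if 200<c[0]<400 and 60<c[1]<220: print(n,s,np.round(c,1),onz(n,*c,.234))
    print(n,pix(n,(.565,-.1793,.234)),pix(n,(.565,-.1793,.09)))
for u,v in ((220,191.3),(232.5,190.4),(244.9,189.5)): print(onz("top",u,v,.045))
S=cv2.imread("pics/side0.png"); 
cv2.imwrite("pics/k2.png",np.hstack([cv2.resize(S[190:250,205:265],(400,400),interpolation=cv2.INTER_CUBIC),cv2.resize(cv2.imread("pics/side2.png")[60:160,230:330],(400,400),interpolation=cv2.INTER_CUBIC)]))
E
```

```text
4.3333 [ 0.56408839 -0.17885592  0.2307535 ] [-1.11131392 -0.69683597 -0.34710119] 0.30803952098337445
side [277, 105, 5, 7, 29] [279.2 107.8] [ 0.56182695 -0.1703656   0.234     ]
side [288, 122, 7, 7, 43] [291.  124.9] [ 0.49349765 -0.10819484  0.234     ]
side [279.45874609 105.98780213] [277.93969094 138.38532943]
top [352, 190, 8, 7, 44] [355.6 192.9] [ 0.54038524 -0.23783618  0.234     ]
top [337.61133586 185.42201073] [330.53123968 190.50120507]
[0.56676984 0.22086485 0.045     ]
[0.57016896 0.1747769  0.045     ]
[0.57356838 0.12904767 0.045     ]
```

View pics/k2.png

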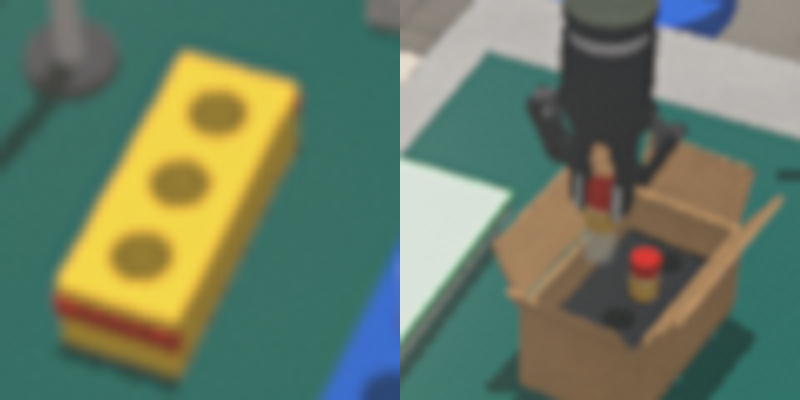

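```bash
python3 - <<'E'
from h import *
for u,v in ((226.15,228.55),(232,217.45),(237.55,206.95)): print(onz("side",u,v,.045))
for a,b in zip(((226.15,228.55),(232,217.45),(237.55,206.95)),((220,191.3),(232.5,190.4),(244.9,189.5))): print(tri(a,b))
# white-on-blue check: empty blue hole, and pockets in the carton (dark) now
S=cv2.cvtColor(cv2.imread("pics/side0.png"),cv2.COLOR_BGR2GRAY).astype(int); print(S[242:258,256:274])
T=cv2.cvtColor(cv2.imread("pics/top0.png"),cv2.COLOR_BGR2GRAY).astype(int); print(T[222:238,206:222])
E
```

```text
[0.56062061 0.22161789 0.045     ]
[0.5645512 0.1752942 0.045    ]
[0.56837188 0.12968684 0.045     ]
(array([0.56467111, 0.22012881, 0.04136748]), np.float64(0.0053782596361596794))
(array([0.56817897, 0.1740035 , 0.0419919 ]), np.float64(0.004994291803874367))
(array([0.57176233, 0.12828504, 0.04210256]), np.float64(0.004577274326820894))
[[ 99 103 106 106 105 107 106 106 105 102  98  96  99 103 104 107 109 106]
 [100 105 106 106 107 106 106 107 107 106 103  98  97  97 100 103 105 106]
 [102 106 107 106 106 104 104 103 103 103 104 104 104 104 104 106 105 106]
 [105 105 106 104 103  98  95  93  92  94  98 102 104 107 106 106 106 106]
 [105 107 106 101  94  86  80  76  78  79  85  91  99 104 106 106 107 106]
 [106 106 104  95  82  73  71  70  69  70  72  79  89 101 105 107 106 106]
 [106 106 102  88  74  69  68  68  68  68  68  70  81  97 104 106 105 106]
 [106 105 100  83  70  67  68  69  68  68  67  68  77  94 105 106 107 105]
 [107 107  99  85  71  67  67  68  68  68  67  68  78  94 104 107 106 102]
 [106 107 102  90  75  69  68  68  68  68  68  71  83  97 105 106 104  97]
 [107 1
[... 816 characters left out ...]
 110  99  89 101 113 113 113]
 [104 147 118 108  93  86 106 112 114 112 110 100  93 111 114 112]
 [ 95 127 114 108  92  93 111 113 114 114 112 105  90 111 114 113]
 [ 88 117 114 109  94  94 111 113 113 114 113 106  91 111 113 108]
 [ 88 116 113 110  96  88 109 114 113 114 113 107  98 112 113 107]
 [ 90 118 114 112 105  93  99 110 112 111 108 100 108 114 113 111]
 [101 113 113 113 111 104  98 100 104  97 101 108 113 114 114 114]
 [105 111 113 114 113 112 108 107 109 106 108 113 114 113 114 115]
 [107 114 113 114 113 114 113 113 113 112 113 113 114 114 114 114]
 [116 133 117 114 113 113 113 114 112 113 112 113 112 111 112 111]
 [119 139 117 112 112 111 111 110 105 104 104 105 103  98  98  98]]
```

Emit:
arm_command(
  deltas=[
    [[0.25, 0, 0], 0, 0.2],
    [[0.5, 0, 0], 0, 0.2],
    [[0.75, 0, 0], 0, 0.2],
    [[1, 0, 0], 0, 0.2],
    [[1, 0, 0], 0, 0.2],
  ],
)

```text
time: 4.85
ee_pos: [0.563, -0.0226, 0.2289]
tcp_rot: [-3.137, -0.005, 1.577]
ft_force: [-0.8, -0.5, -0.1]
grip_width: 0.305
finger_force: 30.5
```

Emit:
arm_command(
  deltas=[
    [[0.25, 0.045, 0], 0, 0.2],
    [[0.5, 0.045, 0], 0, 0.2],
    [[0.75, 0.045, 0], 0, 0.2],
    [[1, 0.045, 0], 0, 0.2],
    [[1, 0.045, 0], 0, 0.2],
  ],
)

```text
time: 5.27
ee_pos: [0.5699, 0.1268, 0.2293]
tcp_rot: [-3.138, -0.004, 1.577]
ft_force: [-0.3, -0.8, -0.2]
grip_width: 0.302
finger_force: 30.5
```

Emit:
arm_command(
  deltas=[
    [[0.054, 0, 0.1], 0, 0.2],
    [[0.054, 0, 0.3], 0, 0.2],
    [[0.054, 0, 0.5], 0, 0.2],
    [[0.054, 0, 0.65], 0, 0.2],
    [[0.054, 0, 0.733], 0, 0.2],
    [[0.054, 0, 0.733], 0, 0.2],
    [[0.054, 0, 0.733], 0, 0.2],
    [[0.054, 0, 0.733], 0, 0.2],
  ],
)

```text
time: 5.93
ee_pos: [0.5725, 0.1287, 0.1225]
tcp_rot: [3.14, -0.0, 1.57]
ft_force: [1.1, 0.3, -1.3]
grip_width: 0.303
finger_force: 30.5
```

```bash
python3 - <<'E'
from h import *
o=bot.get_obs(); print(o["time"],o["ee_pos"],o["ft_force"],o["grip_width"])
print("blue hole",onz("top",214,229.1,.045), onz("side",263.5,249.8,.045))
for n in ("side","top"):
    im=imaging.read_camera(n); cv2.imwrite(f"pics/{n}3.png",im[:,:,::-1])
    p=pix(n,(.5718,.1288,.121)); print(n,p,pix(n,(.5718,.1288,.056)),pix(n,(.5718,.1288,.045)))
    u,v=p.astype(int); cv2.imwrite(f"pics/k{n}3.png",cv2.resize(im[v-20:v+40,u-30:u+30,::-1],(400,400),interpolation=cv2.INTER_CUBIC))
cv2.imwrite("pics/k3.png",np.hstack([cv2.imread("pics/kside3.png"),cv2.imread("pics/ktop3.png")]))
E
```

```text
5.9333 [0.57252913 0.12869736 0.12246245] [ 1.06826093  0.27724045 -1.27539412] 0.30348048942381145
blue hole [0.42757317 0.24155961 0.045     ] [0.42273414 0.24224178 0.045     ]
side [235.87829192 190.98802592] [236.61478182 204.24536447] [236.73444894 206.39945712]
top [244.46354065 187.4591752 ] [244.89552864 189.62585562] [244.96538776 189.97624123]
```

View pics/k3.png

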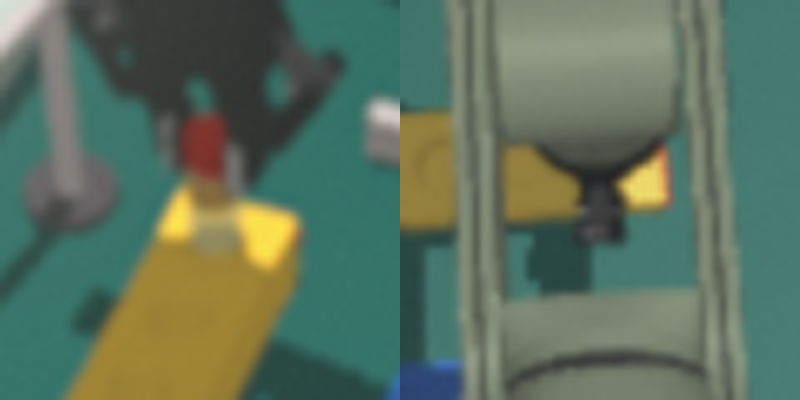

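Emit:
arm_command(
  deltas=[
    [[0, 0, 0.05], 0, 0.2],
    [[0, 0, 0.08], 0, 0.2],
    [[0, 0, 0.1], 0, 0.2],
    [[0, 0, 0.12], 0, 0.2],
    [[0, 0, 0.14], 0, 0.2],
    [[0, 0, 0.16], 0, 0.2],
    [[0, 0, 0.16], 0, 0.2],
  ],
)

```text
time: 6.62
ee_pos: [0.5709, 0.1289, 0.0963]
tcp_rot: [-3.14, 0.0, 1.571]
ft_force: [0.3, -0.3, -0.8]
grip_width: 0.306
finger_force: 30.5
```

Emit:
arm_command(
  deltas=[
    [[0, 0, 0.05], 0, 0.2],
    [[0, 0, 0.1], 0, 0.2],
    [[0, 0, 0.133], 0, 0.2],
    [[0, 0, 0.133], 0, 0.2],
  ],
)

```text
time: 6.95
ee_pos: [0.5728, 0.129, 0.0795]
tcp_rot: [3.14, -0.0, 1.571]
ft_force: [-3.0, -1.4, 12.5]
grip_width: 0.303
finger_force: 32.9
```

Emit:
arm_command(
  deltas=[
    [[0, 0, 0], 0, 0.55],
    [[0, 0, 0], 0, 0.55],
    [[0, 0, 0], 0, 0.55],
    [[0, 0, 0], 0, 0.55],
    [[0, 0, -0.2], 0, 0.55],
    [[0, 0, -0.5], 0, 0.55],
    [[0, 0, -0.8], 0, 0.55],
    [[0, 0, -1], 0, 0.55],
    [[0, 0, -1], 0, 0.55],
  ],
)

```text
time: 7.7
ee_pos: [0.5768, 0.1295, 0.2371]
tcp_rot: [3.124, -0.001, 1.571]
ft_force: [2.4, 0.1, 1.6]
grip_width: 0.55
finger_force: 0.0
```

Emit:
arm_command(
  deltas=[
    [[-0.25, 0, 0], 0, 0.55],
    [[-0.5, 0, 0], 0, 0.55],
    [[-0.75, 0, 0], 0, 0.55],
    [[-1, 0, 0], 0, 0.55],
  ],
)

```text
time: 8.03
ee_pos: [0.571, -0.0222, 0.2268]
tcp_rot: [-3.141, -0.0, 1.572]
ft_force: [1.6, -0.4, -0.4]
grip_width: 0.549
finger_force: 0.0
```

Emit:
arm_command(
  deltas=[
    [[-0.25, -0.111, 0], 0, 0.55],
    [[-0.5, -0.111, 0], 0, 0.55],
    [[-0.75, -0.111, 0], 0, 0.55],
    [[-1, -0.111, 0], 0, 0.55],
  ],
)

```text
time: 8.37
ee_pos: [0.5541, -0.1727, 0.2266]
tcp_rot: [-3.141, -0.0, 1.571]
ft_force: [1.5, 0.2, -0.6]
grip_width: 0.552
finger_force: 0.0
```

Emit:
arm_command(
  deltas=[
    [[-0.3, 0, 0], 0, 0.55],
    [[-0.6, 0, 0], 0, 0.55],
    [[-0.66, 0, 0], 0, 0.55],
    [[-0.66, 0, 0], 0, 0.55],
    [[-0.66, 0, 0.2], 0, 0.55],
    [[-0.66, 0, 0.45], 0, 0.55],
    [[-0.66, 0, 0.7], 0, 0.55],
    [[-0.66, 0, 0.9], 0, 0.55],
    [[-0.66, 0, 0.97], 0, 0.55],
    [[-0.66, 0, 0.97], 0, 0.55],
  ],
)

```text
time: 9.2
ee_pos: [0.5521, -0.2669, 0.0775]
tcp_rot: [-3.134, -0.006, 1.572]
ft_force: [0.2, -0.3, -0.2]
grip_width: 0.549
finger_force: 0.0
```

Emit:
arm_command(
  deltas=[
    [[0, 0, 0], 0, 0.2],
    [[0, 0, 0], 0, 0.2],
    [[0, 0, 0], 0, 0.2],
    [[0, 0, 0], 0, 0.2],
    [[0, 0, 0], 0, 0.2],
  ],
)

```text
time: 9.62
ee_pos: [0.5561, -0.2708, 0.0841]
tcp_rot: [3.138, 0.002, 1.571]
ft_force: [-1.1, 1.4, 3.4]
grip_width: 0.306
finger_force: 32.2
```

Emit:
arm_command(
  deltas=[
    [[0, 0, -0.1], 0, 0.2],
    [[0, 0, -0.35], 0, 0.2],
    [[0, 0, -0.6], 0, 0.2],
    [[0, 0, -0.85], 0, 0.2],
    [[0, 0, -1], 0, 0.2],
    [[0, 0, -1], 0, 0.2],
  ],
)

```text
time: 10.12
ee_pos: [0.5584, -0.2724, 0.2408]
tcp_rot: [3.129, 0.009, 1.571]
ft_force: [1.1, -0.5, -0.2]
grip_width: 0.309
finger_force: 31.5
```

Emit:
arm_command(
  deltas=[
    [[0.25, 0, 0], 0, 0.2],
    [[0.5, 0, 0], 0, 0.2],
    [[0.75, 0, 0], 0, 0.2],
    [[1, 0, 0], 0, 0.2],
  ],
)

```text
time: 10.45
ee_pos: [0.554, -0.1187, 0.2312]
tcp_rot: [-3.141, -0.0, 1.569]
ft_force: [1.1, 0.3, -0.8]
grip_width: 0.307
finger_force: 31.5
```

Emit:
arm_command(
  deltas=[
    [[0.25, 0, 0], 0, 0.2],
    [[0.5, 0, 0], 0, 0.2],
    [[0.75, 0, 0], 0, 0.2],
    [[1, 0, 0], 0, 0.2],
  ],
)

```text
time: 10.78
ee_pos: [0.554, 0.0317, 0.2314]
tcp_rot: [-3.141, -0.0, 1.57]
ft_force: [0.4, -0.2, -0.2]
grip_width: 0.304
finger_force: 31.5
```

Emit:
arm_command(
  deltas=[
    [[0.25, 0.0887, 0], 0, 0.2],
    [[0.5, 0.0887, 0], 0, 0.2],
    [[0.75, 0.0887, 0], 0, 0.2],
    [[0.966, 0.0887, 0], 0, 0.2],
    [[0.966, 0.0887, 0], 0, 0.2],
    [[0.966, 0.0887, 0.2], 0, 0.2],
    [[0.966, 0.0887, 0.45], 0, 0.2],
    [[0.966, 0.0887, 0.65], 0, 0.2],
    [[0.966, 0.0887, 0.737], 0, 0.2],
    [[0.966, 0.0887, 0.737], 0, 0.2],
  ],
)

```text
time: 11.62
ee_pos: [0.5648, 0.1739, 0.1167]
tcp_rot: [-3.133, 0.002, 1.57]
ft_force: [0.1, 0.5, 0.2]
grip_width: 0.306
finger_force: 31.5
```

Emit:
arm_command(
  deltas=[
    [[0, 0, 0], 0, 0.2],
    [[0, 0, 0.04], 0, 0.2],
    [[0, 0, 0.07], 0, 0.2],
    [[0, 0, 0.09], 0, 0.2],
    [[0, 0, 0.11], 0, 0.2],
    [[0, 0, 0.13], 0, 0.2],
    [[0, 0, 0.15], 0, 0.2],
    [[0, 0, 0.16], 0, 0.2],
    [[0, 0, 0.16], 0, 0.2],
  ],
)

```text
time: 12.37
ee_pos: [0.5679, 0.1748, 0.0967]
tcp_rot: [-3.141, 0.0, 1.571]
ft_force: [0.3, 0.4, -0.5]
grip_width: 0.305
finger_force: 31.5
```

Emit:
arm_command(
  deltas=[
    [[0, 0, 0.05], 0, 0.2],
    [[0, 0, 0.1], 0, 0.2],
    [[0, 0, 0.133], 0, 0.2],
    [[0, 0, 0.133], 0, 0.2],
  ],
)

```text
time: 12.7
ee_pos: [0.5688, 0.1749, 0.0789]
tcp_rot: [3.141, 0.0, 1.571]
ft_force: [-4.5, 0.2, 10.9]
grip_width: 0.303
finger_force: 32.9
```

Emit:
arm_command(
  deltas=[
    [[0, 0, 0], 0, 0.55],
    [[0, 0, 0], 0, 0.55],
    [[0, 0, 0], 0, 0.55],
    [[0, 0, 0], 0, 0.55],
    [[0, 0, -0.2], 0, 0.55],
    [[0, 0, -0.5], 0, 0.55],
    [[0, 0, -0.8], 0, 0.55],
    [[0, 0, -1], 0, 0.55],
    [[0, 0, -1], 0, 0.55],
  ],
)

```text
time: 13.45
ee_pos: [0.5735, 0.1758, 0.2373]
tcp_rot: [3.124, -0.003, 1.571]
ft_force: [0.9, 0.2, 1.8]
grip_width: 0.554
finger_force: 0.0
```

Emit:
arm_command(
  deltas=[
    [[-0.12, -0.23, 0], 0, 0.55],
    [[-0.24, -0.46, 0], 0, 0.55],
    [[-0.36, -0.7, 0], 0, 0.55],
    [[-0.477, -0.908, 0], 0, 0.55],
    [[-0.477, -0.908, 0], 0, 0.55],
    [[-0.477, -0.908, 0.2], 0, 0.55],
    [[-0.477, -0.908, 0.4], 0, 0.55],
    [[-0.477, -0.908, 0.5], 0, 0.55],
    [[-0.477, -0.908, 0.5], 0, 0.55],
  ],
)

```text
time: 14.2
ee_pos: [0.4287, 0.1032, 0.1483]
tcp_rot: [-3.133, 0.0, 1.57]
ft_force: [-0.1, -0.2, 0.2]
grip_width: 0.552
finger_force: 0.0
```

```bash
python3 - <<'E'
from h import *
o=bot.get_obs(); print(o["time"],o["ee_pos"])
S=imaging.read_camera("side")[:,:,::-1]; T=imaging.read_camera("top")[:,:,::-1]
cv2.imwrite("pics/side4.png",S);cv2.imwrite("pics/top4.png",T)
r=lambda a:cv2.resize(a,(400,400),interpolation=cv2.INTER_CUBIC)
cv2.imwrite("pics/k4.png",np.hstack([r(S[180:260,210:290]),r(T[150:230,310:390])]))
E
```

```text
14.2 [0.42868839 0.10317952 0.14829227]
```

View pics/k4.png

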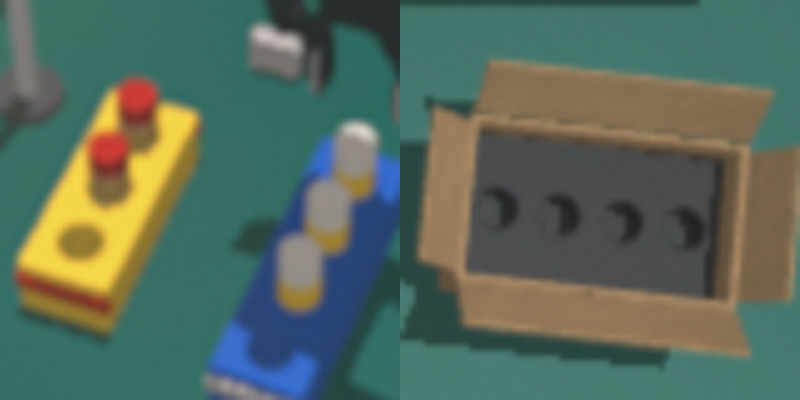

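Both reds stand seated in the yellow rack (crop (137,100) and (108,152)). The carton shows four empty pockets at crop (497,210) to (683,229). Now the first fresh vial.

Emit:
arm_command(
  deltas=[
    [[0, 0, 0.2], 0, 0.55],
    [[0, 0, 0.4], 0, 0.55],
    [[0, 0, 0.504], 0, 0.55],
    [[0, 0, 0.504], 0, 0.55],
    [[0, 0, 0.504], 0, 0.2],
    [[0, 0, 0.504], 0, 0.2],
    [[0, 0, 0.504], 0, 0.2],
    [[0, 0, 0.504], 0, 0.2],
    [[0, 0, 0.504], 0, 0.2],
  ],
)

```text
time: 15.05
ee_pos: [0.4336, 0.1034, 0.0784]
tcp_rot: [3.138, -0.0, 1.571]
ft_force: [0.5, 0.9, 4.1]
grip_width: 0.304
finger_force: 32.6
```

```bash
python3 - <<'E'
from h import *
for p in ((.5668,-.1788),(.5619,-.2245),(.5569,-.2703),(.5519,-.316)): print(pix("top",(*p,.05)))
T=cv2.cvtColor(cv2.imread("pics/top4.png"),cv2.COLOR_BGR2GRAY).astype(int); print(T[186:202,323:373])
E
```

```text
[328.63357958 191.27286679]
[341.10098295 192.61386239]
[353.60559631 193.98298124]
[366.09254156 195.35311619]
[[133 120  84  76  76  75  75  75  76  77  77  77  77  77  77  77  77  76
   76  77  77  77  77  76  77  76  77  76  75  76  76  75  75  76  75  75
   75  75  76  76  76  75  75  75  75  76  76  76  75  68]
 [136 112  81  73  67  63  60  62  71  75  77  77  76  78  76  77  76  76
   76  76  77  76  76  77  76  77  76  76  77  77  76  75  76  76  76  76
   76  75  76  76  76  76  76  75  76  75  77  76  75  69]
 [136 101  77  66  54  48  43  45  54  67  75  76  77  77  78  76  74  70
   66  68  71  76  77  77  77  77  76  77  77  76  76  76  75  75  76  75
   76  75  76  75  76  76  76  76  77  76  76  75  74  67]
 [135  98  76  73  69  64  47  39  40  51  68  77  78  77  77  74  63  50
   47  49  54  63  76  77  77  76  77  77  76  75  74  74  75  75  76  75
   76  76  75  75  75  76  76  76  76  76  75  75  71  55]
 [136  96  74  77  78  75  65  45  37  42  60  76  78  78  78  73  67  49
   43  38  39  48  66  77  77  77  77  76  72  63  57  54  56  66  74  76
   77  76  7
[... 1624 characters left out ...]
 60  61  69  72  76
   77  77  76  75  72  73  76  69  46  40  46  61  68  49]
 [104  81  79  78  80  79  79  79  78  79  79  79  78  78  78  78  78  78
   78  77  78  78  78  78  77  78  78  77  78  77  74  73  73  76  77  77
   77  77  77  77  74  71  67  61  52  55  61  70  67  49]
 [ 99  80  79  79  79  79  79  79  79  79  79  79  79  79  78  78  79  78
   78  77  78  78  78  77  77  78  78  78  78  77  78  78  77  77  77  77
   77  77  78  77  77  75  73  71  71  71  72  71  55  49]
 [ 97  81  79  79  79  79  79  79  79  80  79  78  80  78  79  78  79  78
   78  78  77  78  78  78  78  78  78  78  78  78  79  78  78  77  78  77
   77  77  77  77  77  77  76  77  76  76  75  69  47  50]]
```

Emit:
arm_command(
  deltas=[
    [[0, 0, -0.1], 0, 0.2],
    [[0, 0, -0.35], 0, 0.2],
    [[0, 0, -0.6], 0, 0.2],
    [[0, 0, -0.85], 0, 0.2],
    [[0, 0, -1], 0, 0.2],
    [[0, 0, -1], 0, 0.2],
  ],
)

```text
time: 15.55
ee_pos: [0.4363, 0.1036, 0.2338]
tcp_rot: [3.127, -0.001, 1.571]
ft_force: [0.2, 0.1, 0.1]
grip_width: 0.302
finger_force: 31.2
```

Emit:
arm_command(
  deltas=[
    [[-0.25, 0.1, 0], 0, 0.2],
    [[-0.5, 0.2, 0], 0, 0.2],
    [[-0.75, 0.3, 0], 0, 0.2],
    [[-1, 0.4, 0], 0, 0.2],
  ],
)

```text
time: 15.88
ee_pos: [0.4919, -0.0479, 0.2264]
tcp_rot: [-3.142, -0.0, 1.572]
ft_force: [1.1, 0.5, -0.4]
grip_width: 0.304
finger_force: 31.2
```

Emit:
arm_command(
  deltas=[
    [[-0.25, 0.1, 0], 0, 0.2],
    [[-0.5, 0.2, 0], 0, 0.2],
    [[-0.75, 0.3, 0], 0, 0.2],
    [[-1, 0.4, 0], 0, 0.2],
  ],
)

```text
time: 16.22
ee_pos: [0.5518, -0.1985, 0.2258]
tcp_rot: [-3.141, -0.001, 1.57]
ft_force: [0.4, 0.7, 0.3]
grip_width: 0.304
finger_force: 31.2
```

Emit:
arm_command(
  deltas=[
    [[-0.191, 0.053, 0], 0, 0.2],
    [[-0.191, 0.053, 0], 0, 0.2],
    [[-0.191, 0.053, 0], 0, 0.2],
    [[-0.191, 0.053, 0.2], 0, 0.2],
    [[-0.191, 0.053, 0.4], 0, 0.2],
    [[-0.191, 0.053, 0.6], 0, 0.2],
    [[-0.191, 0.053, 0.667], 0, 0.2],
    [[-0.191, 0.053, 0.667], 0, 0.2],
    [[-0.191, 0.053, 0.667], 0, 0.2],
  ],
)

```text
time: 16.97
ee_pos: [0.5597, -0.2243, 0.1268]
tcp_rot: [-3.141, -0.001, 1.572]
ft_force: [0.7, 0.0, 0.7]
grip_width: 0.302
finger_force: 31.2
```

Emit:
arm_command(
  deltas=[
    [[0, 0, 0.03], 0, 0.2],
    [[0, 0, 0.06], 0, 0.2],
    [[0, 0, 0.08], 0, 0.2],
    [[0, 0, 0.1], 0, 0.2],
    [[0, 0, 0.12], 0, 0.2],
    [[0, 0, 0.14], 0, 0.2],
    [[0, 0, 0.16], 0, 0.2],
    [[0, 0, 0.16], 0, 0.2],
  ],
)

```text
time: 17.63
ee_pos: [0.5594, -0.2251, 0.1018]
tcp_rot: [-3.14, -0.001, 1.57]
ft_force: [-0.4, -0.2, -0.1]
grip_width: 0.305
finger_force: 31.1
```

Emit:
arm_command(
  deltas=[
    [[0, 0, 0.05], 0, 0.2],
    [[0, 0, 0.1], 0, 0.2],
    [[0, 0, 0.14], 0, 0.2],
    [[0, 0, 0.14], 0, 0.2],
  ],
)

```text
time: 17.97
ee_pos: [0.5606, -0.2257, 0.0833]
tcp_rot: [3.141, 0.0, 1.571]
ft_force: [-3.6, 2.0, 10.0]
grip_width: 0.301
finger_force: 32.9
```

Emit:
arm_command(
  deltas=[
    [[0, 0, 0], 0, 0.55],
    [[0, 0, 0], 0, 0.55],
    [[0, 0, 0], 0, 0.55],
    [[0, 0, 0], 0, 0.55],
    [[0, 0, -0.2], 0, 0.55],
    [[0, 0, -0.5], 0, 0.55],
    [[0, 0, -0.8], 0, 0.55],
    [[0, 0, -1], 0, 0.55],
    [[0, 0, -1], 0, 0.55],
  ],
)

```text
time: 18.72
ee_pos: [0.5645, -0.2279, 0.2417]
tcp_rot: [3.126, 0.009, 1.571]
ft_force: [1.3, -0.5, 1.6]
grip_width: 0.546
finger_force: 0.0
```

Emit:
arm_command(
  deltas=[
    [[0.25, -0.09, 0], 0, 0.55],
    [[0.5, -0.18, 0], 0, 0.55],
    [[0.75, -0.27, 0], 0, 0.55],
    [[1, -0.35, 0], 0, 0.55],
  ],
)

```text
time: 19.05
ee_pos: [0.5061, -0.074, 0.2309]
tcp_rot: [-3.141, -0.0, 1.569]
ft_force: [1.3, 1.0, 0.8]
grip_width: 0.552
finger_force: 0.0
```

Emit:
arm_command(
  deltas=[
    [[0.25, -0.09, 0], 0, 0.55],
    [[0.5, -0.18, 0], 0, 0.55],
    [[0.75, -0.27, 0], 0, 0.55],
    [[1, -0.35, 0], 0, 0.55],
  ],
)

```text
time: 19.38
ee_pos: [0.4535, 0.0762, 0.2312]
tcp_rot: [-3.141, -0.0, 1.57]
ft_force: [0.4, 0.5, 0.1]
grip_width: 0.549
finger_force: 0.0
```

Emit:
arm_command(
  deltas=[
    [[0.25, -0.08, 0], 0, 0.55],
    [[0.497, -0.167, 0], 0, 0.55],
    [[0.497, -0.167, 0], 0, 0.55],
    [[0.497, -0.167, 0.05], 0, 0.55],
    [[0.497, -0.167, 0.3], 0, 0.55],
    [[0.497, -0.167, 0.55], 0, 0.55],
    [[0.497, -0.167, 0.8], 0, 0.55],
    [[0.497, -0.167, 0.9], 0, 0.55],
    [[0.497, -0.167, 0.9], 0, 0.55],
  ],
)

```text
time: 20.13
ee_pos: [0.4257, 0.1471, 0.0915]
tcp_rot: [-3.13, 0.002, 1.568]
ft_force: [-0.5, -0.3, 0.6]
grip_width: 0.545
finger_force: 0.0
```

Emit:
arm_command(
  deltas=[
    [[0, 0, 0.132], 0, 0.55],
    [[0, 0, 0.132], 0, 0.55],
    [[0, 0, 0.132], 0, 0.2],
    [[0, 0, 0.132], 0, 0.2],
    [[0, 0, 0.132], 0, 0.2],
    [[0, 0, 0.132], 0, 0.2],
    [[0, 0, 0.132], 0, 0.2],
  ],
)

```text
time: 20.72
ee_pos: [0.4308, 0.1493, 0.078]
tcp_rot: [3.139, -0.0, 1.571]
ft_force: [0.1, -0.2, 2.4]
grip_width: 0.306
finger_force: 33.4
```

Emit:
arm_command(
  deltas=[
    [[0, 0, -0.1], 0, 0.2],
    [[0, 0, -0.35], 0, 0.2],
    [[0, 0, -0.6], 0, 0.2],
    [[0, 0, -0.85], 0, 0.2],
    [[0, 0, -1], 0, 0.2],
    [[0, 0, -1], 0, 0.2],
  ],
)

```text
time: 21.22
ee_pos: [0.434, 0.15, 0.2339]
tcp_rot: [3.128, -0.002, 1.571]
ft_force: [1.0, 0.7, -0.3]
grip_width: 0.305
finger_force: 32.7
```

Emit:
arm_command(
  deltas=[
    [[-0.25, 0.08, 0], 0, 0.2],
    [[-0.5, 0.15, 0], 0, 0.2],
    [[-0.75, 0.22, 0], 0, 0.2],
    [[-1, 0.3, 0], 0, 0.2],
  ],
)

```text
time: 21.55
ee_pos: [0.4743, -0.0018, 0.2264]
tcp_rot: [-3.141, -0.0, 1.572]
ft_force: [1.1, 0.5, -0.8]
grip_width: 0.307
finger_force: 32.6
```

Emit:
arm_command(
  deltas=[
    [[-0.25, 0.08, 0], 0, 0.2],
    [[-0.5, 0.15, 0], 0, 0.2],
    [[-0.75, 0.22, 0], 0, 0.2],
    [[-1, 0.3, 0], 0, 0.2],
  ],
)

```text
time: 21.88
ee_pos: [0.5193, -0.1524, 0.226]
tcp_rot: [-3.14, -0.001, 1.57]
ft_force: [0.5, 0.9, 0.2]
grip_width: 0.304
finger_force: 32.6
```

Emit:
arm_command(
  deltas=[
    [[-0.25, 0.08, 0], 0, 0.2],
    [[-0.5, 0.15, 0], 0, 0.2],
    [[-0.75, 0.22, 0], 0, 0.2],
    [[-0.802, 0.234, 0], 0, 0.2],
    [[-0.802, 0.234, 0], 0, 0.2],
    [[-0.802, 0.234, 0.2], 0, 0.2],
    [[-0.802, 0.234, 0.4], 0, 0.2],
    [[-0.802, 0.234, 0.6], 0, 0.2],
    [[-0.802, 0.234, 0.667], 0, 0.2],
    [[-0.802, 0.234, 0.667], 0, 0.2],
  ],
)

```text
time: 22.72
ee_pos: [0.5519, -0.2676, 0.1225]
tcp_rot: [-3.134, -0.006, 1.572]
ft_force: [-0.5, 1.1, -0.3]
grip_width: 0.301
finger_force: 32.6
```

Emit:
arm_command(
  deltas=[
    [[0, 0, 0], 0, 0.2],
    [[0, 0, 0.03], 0, 0.2],
    [[0, 0, 0.06], 0, 0.2],
    [[0, 0, 0.08], 0, 0.2],
    [[0, 0, 0.1], 0, 0.2],
    [[0, 0, 0.12], 0, 0.2],
    [[0, 0, 0.14], 0, 0.2],
    [[0, 0, 0.16], 0, 0.2],
    [[0, 0, 0.16], 0, 0.2],
  ],
)

```text
time: 23.47
ee_pos: [0.5547, -0.271, 0.102]
tcp_rot: [-3.141, -0.0, 1.57]
ft_force: [1.1, -0.4, -0.1]
grip_width: 0.304
finger_force: 32.6
```

Emit:
arm_command(
  deltas=[
    [[0, 0, 0.05], 0, 0.2],
    [[0, 0, 0.1], 0, 0.2],
    [[0, 0, 0.14], 0, 0.2],
    [[0, 0, 0.14], 0, 0.2],
  ],
)

```text
time: 23.8
ee_pos: [0.5554, -0.2714, 0.0828]
tcp_rot: [3.141, 0.0, 1.571]
ft_force: [-1.3, 1.2, 6.7]
grip_width: 0.301
finger_force: 34.1
```

Emit:
arm_command(
  deltas=[
    [[0, 0, 0], 0, 0.55],
    [[0, 0, 0], 0, 0.55],
    [[0, 0, 0], 0, 0.55],
    [[0, 0, 0], 0, 0.55],
    [[0, 0, -0.2], 0, 0.55],
    [[0, 0, -0.5], 0, 0.55],
    [[0, 0, -0.8], 0, 0.55],
    [[0, 0, -1], 0, 0.55],
    [[0, 0, -1], 0, 0.55],
  ],
)

```text
time: 24.55
ee_pos: [0.5593, -0.274, 0.2422]
tcp_rot: [3.127, 0.01, 1.571]
ft_force: [1.4, 0.2, 0.6]
grip_width: 0.552
finger_force: 0.0
```

Emit:
arm_command(
  deltas=[
    [[0.25, -0.07, 0], 0, 0.55],
    [[0.5, -0.14, 0], 0, 0.55],
    [[0.75, -0.2, 0], 0, 0.55],
    [[1, -0.27, 0], 0, 0.55],
  ],
)

```text
time: 24.88
ee_pos: [0.5136, -0.1197, 0.2312]
tcp_rot: [-3.141, -0.0, 1.57]
ft_force: [0.8, 1.0, 1.2]
grip_width: 0.55
finger_force: 0.0
```

Emit:
arm_command(
  deltas=[
    [[0.25, -0.07, 0], 0, 0.55],
    [[0.5, -0.14, 0], 0, 0.55],
    [[0.75, -0.2, 0], 0, 0.55],
    [[1, -0.27, 0], 0, 0.55],
  ],
)

```text
time: 25.22
ee_pos: [0.4731, 0.0305, 0.2315]
tcp_rot: [3.141, -0.0, 1.57]
ft_force: [1.0, 0.2, 0.0]
grip_width: 0.555
finger_force: 0.0
```

Emit:
arm_command(
  deltas=[
    [[0.25, -0.07, 0], 0, 0.55],
    [[0.5, -0.14, 0], 0, 0.55],
    [[0.75, -0.2, 0], 0, 0.55],
    [[1, -0.27, 0], 0, 0.55],
  ],
)

```text
time: 25.55
ee_pos: [0.4326, 0.1806, 0.2316]
tcp_rot: [3.141, -0.0, 1.57]
ft_force: [0.7, -0.4, -0.1]
grip_width: 0.549
finger_force: 0.0
```

Emit:
arm_command(
  deltas=[
    [[0.109, -0.039, 0], 0, 0.55],
    [[0.109, -0.039, 0], 0, 0.55],
    [[0.109, -0.039, 0.1], 0, 0.55],
    [[0.109, -0.039, 0.35], 0, 0.55],
    [[0.109, -0.039, 0.6], 0, 0.55],
    [[0.109, -0.039, 0.8], 0, 0.55],
    [[0.109, -0.039, 0.9], 0, 0.55],
    [[0.109, -0.039, 0.9], 0, 0.55],
  ],
)

```text
time: 26.22
ee_pos: [0.424, 0.1934, 0.0924]
tcp_rot: [-3.132, 0.003, 1.57]
ft_force: [-0.7, -1.4, -0.9]
grip_width: 0.553
finger_force: 0.0
```

Emit:
arm_command(
  deltas=[
    [[0, 0, 0.133], 0, 0.55],
    [[0, 0, 0.133], 0, 0.55],
    [[0, 0, 0.133], 0, 0.2],
    [[0, 0, 0.133], 0, 0.2],
    [[0, 0, 0.133], 0, 0.2],
    [[0, 0, 0.133], 0, 0.2],
    [[0, 0, 0.133], 0, 0.2],
  ],
)

```text
time: 26.8
ee_pos: [0.4285, 0.1955, 0.0781]
tcp_rot: [3.139, -0.0, 1.571]
ft_force: [-0.5, 0.2, 1.9]
grip_width: 0.303
finger_force: 29.7
```

Emit:
arm_command(
  deltas=[
    [[0, 0, -0.1], 0, 0.2],
    [[0, 0, -0.35], 0, 0.2],
    [[0, 0, -0.6], 0, 0.2],
    [[0, 0, -0.85], 0, 0.2],
    [[0, 0, -1], 0, 0.2],
    [[0, 0, -1], 0, 0.2],
  ],
)

```text
time: 27.3
ee_pos: [0.4317, 0.1964, 0.234]
tcp_rot: [3.128, -0.003, 1.571]
ft_force: [0.4, 0.5, -0.2]
grip_width: 0.303
finger_force: 30.7
```

Emit:
arm_command(
  deltas=[
    [[-0.25, 0.09, 0], 0, 0.2],
    [[-0.5, 0.18, 0], 0, 0.2],
    [[-0.75, 0.28, 0], 0, 0.2],
    [[-1, 0.37, 0], 0, 0.2],
  ],
)

```text
time: 27.63
ee_pos: [0.483, 0.044, 0.2264]
tcp_rot: [-3.141, -0.0, 1.572]
ft_force: [1.2, -0.3, -0.4]
grip_width: 0.299
finger_force: 30.7
```

Emit:
arm_command(
  deltas=[
    [[-0.25, 0.09, 0], 0, 0.2],
    [[-0.5, 0.18, 0], 0, 0.2],
    [[-0.75, 0.28, 0], 0, 0.2],
    [[-1, 0.37, 0], 0, 0.2],
  ],
)

```text
time: 27.97
ee_pos: [0.5384, -0.1065, 0.2261]
tcp_rot: [-3.141, -0.001, 1.57]
ft_force: [0.6, 0.7, -0.6]
grip_width: 0.3
finger_force: 30.7
```

Emit:
arm_command(
  deltas=[
    [[-0.25, 0.09, 0], 0, 0.2],
    [[-0.499, 0.175, 0], 0, 0.2],
    [[-0.499, 0.175, 0], 0, 0.2],
    [[-0.499, 0.175, 0], 0, 0.2],
    [[-0.499, 0.175, 0.2], 0, 0.2],
    [[-0.499, 0.175, 0.4], 0, 0.2],
    [[-0.499, 0.175, 0.6], 0, 0.2],
    [[-0.499, 0.175, 0.667], 0, 0.2],
    [[-0.499, 0.175, 0.667], 0, 0.2],
  ],
)

```text
time: 28.72
ee_pos: [0.5614, -0.1768, 0.1227]
tcp_rot: [-3.133, -0.004, 1.572]
ft_force: [-0.7, 0.4, -0.4]
grip_width: 0.31
finger_force: 30.7
```

Emit:
arm_command(
  deltas=[
    [[0, 0, 0], 0, 0.2],
    [[0, 0, 0.03], 0, 0.2],
    [[0, 0, 0.06], 0, 0.2],
    [[0, 0, 0.08], 0, 0.2],
    [[0, 0, 0.1], 0, 0.2],
    [[0, 0, 0.12], 0, 0.2],
    [[0, 0, 0.14], 0, 0.2],
    [[0, 0, 0.16], 0, 0.2],
    [[0, 0, 0.16], 0, 0.2],
  ],
)

```text
time: 29.47
ee_pos: [0.5644, -0.1795, 0.102]
tcp_rot: [-3.141, -0.0, 1.57]
ft_force: [0.3, -0.1, -0.5]
grip_width: 0.309
finger_force: 30.7
```

Emit:
arm_command(
  deltas=[
    [[0, 0, 0.05], 0, 0.2],
    [[0, 0, 0.1], 0, 0.2],
    [[0, 0, 0.14], 0, 0.2],
    [[0, 0, 0.14], 0, 0.2],
  ],
)

```text
time: 29.8
ee_pos: [0.5654, -0.1799, 0.0828]
tcp_rot: [3.141, 0.0, 1.571]
ft_force: [-2.1, 1.0, 7.4]
grip_width: 0.307
finger_force: 32.3
```

Emit:
arm_command(
  deltas=[
    [[0, 0, 0], 0, 0.55],
    [[0, 0, 0], 0, 0.55],
    [[0, 0, 0], 0, 0.55],
    [[0, 0, 0], 0, 0.55],
    [[0, 0, -0.2], 0, 0.55],
    [[0, 0, -0.5], 0, 0.55],
    [[0, 0, -0.8], 0, 0.55],
    [[0, 0, -1], 0, 0.55],
    [[0, 0, -1], 0, 0.55],
  ],
)

```text
time: 30.55
ee_pos: [0.5696, -0.1819, 0.2419]
tcp_rot: [3.126, 0.008, 1.571]
ft_force: [1.3, -1.8, 0.7]
grip_width: 0.552
finger_force: 0.0
```

Emit:
arm_command(
  deltas=[
    [[0.25, 0.03, 0], 0.07, 0],
    [[0.5, 0.06, 0], 0.139, 0],
    [[0.636, 0.07, 0], 0.139, 0],
    [[0.636, 0.07, 0], 0.139, 0],
    [[0.636, 0.07, 0], 0.139, 0],
    [[0.636, 0.07, 0], 0.139, 0],
  ],
)

```text
time: 31.05
ee_pos: [0.5752, -0.0847, 0.2314]
tcp_rot: [-3.141, 0.001, 1.462]
ft_force: [0.2, -0.7, -0.6]
grip_width: -0.0
finger_force: 0.0
```

```bash
python3 - <<'E'
from h import *
S=imaging.read_camera("side")[:,:,::-1]; T=imaging.read_camera("top")[:,:,::-1]
cv2.imwrite("pics/side5.png",S);cv2.imwrite("pics/top5.png",T)
r=lambda a:cv2.resize(a,(400,400),interpolation=cv2.INTER_CUBIC)
cv2.imwrite("pics/k5.png",np.hstack([r(S[80:180,230:330]),r(T[145:235,305:395])]))
E
```

```text
(no output)
```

View pics/k5.png

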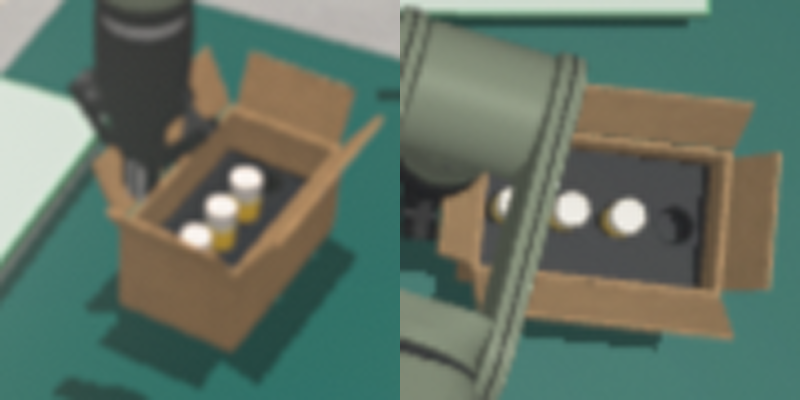

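The three white vials stand in pockets +69, +23 and -23, and the -69 pocket is empty. Now I fold the +y short flap.

Emit:
arm_command(
  deltas=[
    [[0, 0, 0.25], 0, 0],
    [[0, 0, 0.5], 0, 0],
    [[0, 0, 0.61], 0, 0],
    [[0, 0, 0.61], 0, 0],
    [[-0.167, 0, 0.61], 0, 0],
    [[-0.267, 0, 0.563], 0, 0],
    [[-0.36, 0, 0.483], 0, 0],
    [[-0.453, 0, 0.497], 0, 0],
    [[-0.54, 0, 0.55], 0, 0],
    [[-0.6, 0, 0.623], 0, 0],
  ],
)

```text
time: 31.98
ee_pos: [0.5672, -0.1766, 0.1405]
tcp_rot: [3.136, 0.003, 1.46]
ft_force: [0.4, -0.0, 2.7]
grip_width: 0.004
finger_force: 0.9
```

Emit:
arm_command(
  deltas=[
    [[-0.027, 0, 0.06], 0, 0],
    [[-0.033, 0, 0.08], 0, 0],
    [[-0.033, 0, 0.09], 0, 0],
    [[-0.033, 0, 0.09], 0, 0],
  ],
)

```text
time: 32.32
ee_pos: [0.5639, -0.1777, 0.1232]
tcp_rot: [-3.138, -0.001, 1.462]
ft_force: [-0.3, 0.3, -0.3]
grip_width: -0.002
finger_force: 0.0
```

Emit:
arm_command(
  deltas=[
    [[0, 0, 0.015], 0, 0],
    [[0, 0, 0.015], 0, 0],
    [[0, 0, 0.015], 0, 0],
  ],
)

```text
time: 32.57
ee_pos: [0.565, -0.178, 0.1226]
tcp_rot: [-3.141, -0.0, 1.462]
ft_force: [-0.0, 1.2, 0.3]
grip_width: -0.001
finger_force: 0.0
```

Emit:
arm_command(
  deltas=[
    [[0, 0, 0.01], 0, 0],
    [[0, 0, 0.01], 0, 0],
    [[0, 0, 0.01], 0, 0],
  ],
)

```text
time: 32.82
ee_pos: [0.5651, -0.1784, 0.1212]
tcp_rot: [3.141, 0.0, 1.462]
ft_force: [-0.2, 0.0, -0.3]
grip_width: -0.003
finger_force: 0.0
```

Emit:
arm_command(
  deltas=[
    [[0, 0, 0.01], 0, 0],
    [[0, 0, 0.01], 0, 0],
    [[0, 0, 0.01], 0, 0],
  ],
)

```text
time: 33.07
ee_pos: [0.5652, -0.1786, 0.121]
tcp_rot: [3.141, -0.0, 1.462]
ft_force: [-1.9, 1.9, 6.1]
grip_width: -0.003
finger_force: 3.2
```

Emit:
arm_command(
  deltas=[
    [[0, 0, -0.2], 0, 0],
    [[0, 0, -0.45], 0, 0],
    [[-0.25, 0, -0.747], 0, 0],
    [[-0.5, 0, -0.747], 0, 0],
    [[-0.75, 0, -0.747], 0, 0],
    [[-1, 0, -0.747], 0, 0],
  ],
)

```text
time: 33.57
ee_pos: [0.5494, -0.3295, 0.2345]
tcp_rot: [3.137, 0.003, 1.463]
ft_force: [0.3, 0.9, -1.0]
grip_width: 0.004
finger_force: 0.0
```

Emit:
arm_command(
  deltas=[
    [[-0.25, 0, 0], 0, 0],
    [[-0.5, 0, 0], 0, 0],
    [[-0.567, 0, 0], 0, 0],
    [[-0.567, 0, 0], 0, 0],
    [[-0.567, 0, 0], 0, 0],
  ],
)

```text
time: 33.98
ee_pos: [0.539, -0.412, 0.2311]
tcp_rot: [-3.141, -0.002, 1.46]
ft_force: [1.0, 0.3, 0.1]
grip_width: -0.0
finger_force: 0.0
```

Emit:
arm_command(
  deltas=[
    [[0, 0, 0.25], 0, 0],
    [[0, 0, 0.5], 0, 0],
    [[0, 0, 0.61], 0, 0],
    [[0, 0, 0.61], 0, 0],
    [[0.167, 0, 0.61], 0, 0],
    [[0.267, 0, 0.563], 0, 0],
    [[0.36, 0, 0.483], 0, 0],
    [[0.453, 0, 0.497], 0, 0],
    [[0.54, 0, 0.55], 0, 0],
    [[0.6, 0, 0.623], 0, 0],
  ],
)

```text
time: 34.82
ee_pos: [0.5512, -0.3215, 0.1407]
tcp_rot: [3.136, 0.002, 1.463]
ft_force: [0.4, -0.3, 1.9]
grip_width: -0.001
finger_force: 0.8
```

Emit:
arm_command(
  deltas=[
    [[0.027, 0, 0.06], 0, 0],
    [[0.033, 0, 0.08], 0, 0],
    [[0.033, 0, 0.1], 0, 0],
    [[0.033, 0, 0.11], 0, 0],
    [[0.033, 0, 0.115], 0, 0],
    [[0.033, 0, 0.115], 0, 0],
    [[0.033, 0, 0.125], 0, 0],
    [[0.033, 0, 0.125], 0, 0],
  ],
)

```text
time: 35.48
ee_pos: [0.5492, -0.3176, 0.1209]
tcp_rot: [-3.14, -0.002, 1.461]
ft_force: [-4.6, 4.4, 11.3]
grip_width: 0.002
finger_force: 5.8
```

```bash
python3 - <<'E'
from h import *
print(bot.get_obs()["ee_pos"],bot.get_obs()["ft_force"])
S=imaging.read_camera("side")[:,:,::-1]; T=imaging.read_camera("top")[:,:,::-1]
cv2.imwrite("pics/side6.png",S);cv2.imwrite("pics/top6.png",T)
r=lambda a:cv2.resize(a,(400,400),interpolation=cv2.INTER_CUBIC)
cv2.imwrite("pics/k6.png",np.hstack([r(S[80:180,230:330]),r(T[145:235,305:395])]))
E
```

```text
[ 0.54920575 -0.31760267  0.12093626] [-4.59187867  4.3533004  11.2835599 ]
```

View pics/k6.png

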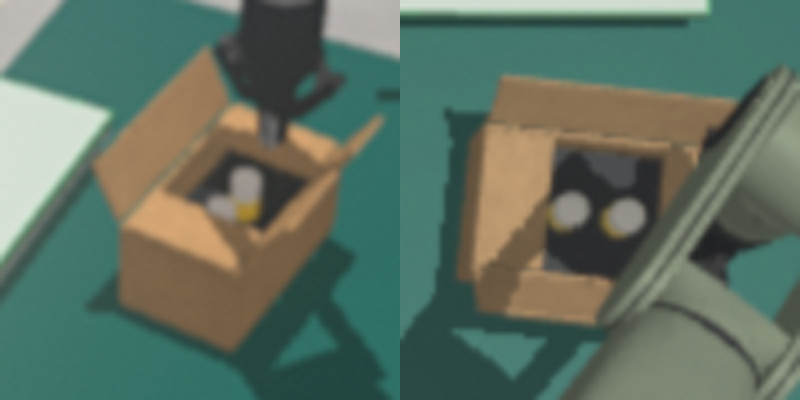

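Both short flaps lie flat. Now the near long flap.

Emit:
arm_command(
  deltas=[
    [[0, 0, -0.2], 0, 0],
    [[0, 0, -0.45], 0, 0],
    [[0.1, -0.2, -0.7], 0, 0],
    [[0.2, -0.4, -0.748], 0, 0],
    [[0.3, -0.6, -0.748], 0, 0],
    [[0.467, -0.833, -0.748], 0, 0],
    [[0.467, -0.833, -0.748], 0, 0],
    [[0.467, -0.833, -0.748], 0, 0],
  ],
)

```text
time: 36.25
ee_pos: [0.4304, -0.233, 0.23]
tcp_rot: [-3.138, -0.002, 1.461]
ft_force: [0.6, -0.5, -0.1]
grip_width: 0.002
finger_force: 0.0
```

Emit:
arm_command(
  deltas=[
    [[0, 0, 0.25], 0, 0],
    [[0, 0, 0.5], 0, 0],
    [[0, 0, 0.58], 0, 0],
    [[0, 0, 0.58], 0, 0],
    [[0, 0.143, 0.58], 0, 0],
    [[0, 0.243, 0.533], 0, 0],
    [[0, 0.337, 0.453], 0, 0],
    [[0, 0.43, 0.467], 0, 0],
    [[0, 0.517, 0.52], 0, 0],
    [[0, 0.577, 0.593], 0, 0],
  ],
)

```text
time: 37.08
ee_pos: [0.5236, -0.247, 0.1462]
tcp_rot: [3.134, 0.004, 1.461]
ft_force: [-0.1, -0.6, 1.5]
grip_width: -0.001
finger_force: 0.9
```

Emit:
arm_command(
  deltas=[
    [[0, 0.026, 0.06], 0, 0],
    [[0, 0.033, 0.08], 0, 0],
    [[0, 0.033, 0.1], 0, 0],
    [[0, 0.033, 0.11], 0, 0],
    [[0, 0.033, 0.115], 0, 0],
    [[0, 0.033, 0.12], 0, 0],
    [[0, 0.033, 0.12], 0, 0],
  ],
)

```text
time: 37.67
ee_pos: [0.5239, -0.2447, 0.1256]
tcp_rot: [3.141, 0.0, 1.461]
ft_force: [-1.8, 0.1, 4.2]
grip_width: 0.001
finger_force: 1.9
```

Emit:
arm_command(
  deltas=[
    [[0, 0, 0.01], 0, 0],
    [[0, 0, 0.01], 0, 0],
    [[0, 0, -0.2], 0, 0],
    [[0, 0, -0.45], 0, 0],
    [[0, 0.2, -0.712], 0, 0],
    [[0, 0.45, -0.712], 0, 0],
    [[0, 0.7, -0.712], 0, 0],
    [[0, 0.95, -0.712], 0, 0],
  ],
)

```text
time: 38.33
ee_pos: [0.6676, -0.2605, 0.2337]
tcp_rot: [3.138, 0.001, 1.461]
ft_force: [-0.5, -0.9, -0.2]
grip_width: -0.001
finger_force: 0.0
```

Emit:
arm_command(
  deltas=[
    [[0, 0.107, 0], 0, 0],
    [[0, 0.107, 0], 0, 0],
    [[0, 0.107, 0.25], 0, 0],
    [[0, 0.107, 0.5], 0, 0],
    [[0, 0.107, 0.58], 0, 0],
    [[0, 0.107, 0.58], 0, 0],
  ],
)

```text
time: 38.83
ee_pos: [0.677, -0.2599, 0.1379]
tcp_rot: [-3.129, -0.005, 1.461]
ft_force: [-0.6, 0.5, -0.6]
grip_width: 0.004
finger_force: 0.0
```

Emit:
arm_command(
  deltas=[
    [[0, -0.143, 0], 0, 0],
    [[0, -0.243, -0.047], 0, 0],
    [[0, -0.337, -0.127], 0, 0],
    [[0, -0.43, -0.113], 0, 0],
    [[0, -0.517, -0.06], 0, 0],
    [[0, -0.577, 0.013], 0, 0],
    [[0, -0.603, 0.07], 0, 0],
    [[0, -0.61, 0.09], 0, 0],
    [[0, -0.61, 0.11], 0, 0],
    [[0, -0.61, 0.12], 0, 0],
  ],
)

```text
time: 39.67
ee_pos: [0.5911, -0.2521, 0.127]
tcp_rot: [3.141, 0.0, 1.461]
ft_force: [-0.6, -0.1, 1.5]
grip_width: 0.003
finger_force: 0.4
```

Emit:
arm_command(
  deltas=[
    [[0, 0, 0.01], 0, 0],
    [[0, 0, 0.015], 0, 0],
    [[0, 0, 0.02], 0, 0],
    [[0, 0, 0.02], 0, 0],
  ],
)

```text
time: 40.0
ee_pos: [0.5913, -0.2521, 0.1255]
tcp_rot: [3.141, 0.0, 1.462]
ft_force: [-3.5, 1.4, 9.0]
grip_width: 0.001
finger_force: 4.2
```

Emit:
arm_command(
  deltas=[
    [[0, 0, -0.25], 0, 0],
    [[0, 0, -0.5], 0, 0],
    [[0, 0, -0.75], 0, 0],
    [[0, 0, -1], 0, 0],
    [[0, -0.3, -1], -0.139, 0],
    [[0, -0.5, -1], -0.139, 0],
    [[0, -0.7, -1], -0.139, 0],
    [[0, -0.7, -1], -0.139, 0],
  ],
)

```text
time: 40.67
ee_pos: [0.4819, -0.2389, 0.2726]
tcp_rot: [-3.137, -0.002, 1.57]
ft_force: [-0.3, 0.2, -0.9]
grip_width: 0.005
finger_force: 0.0
```

```bash
python3 - <<'E'
from h import *
print(bot.get_obs()["ee_pos"],bot.get_obs()["tcp_rot"],bot.get_obs()["time"])
S=imaging.read_camera("side")[:,:,::-1]; T=imaging.read_camera("top")[:,:,::-1]
cv2.imwrite("pics/side7.png",S);cv2.imwrite("pics/top7.png",T)
r=lambda a:cv2.resize(a,(400,300),interpolation=cv2.INTER_CUBIC)
cv2.imwrite("pics/k7.png",np.vstack([np.hstack([r(S[80:170,230:350]),r(T[145:235,305:425])]),np.hstack([r(S[150:330,130:370]),r(T[140:290,100:300])])]))
for n,im in (("top",T),("side",S)):
    hs=cv2.cvtColor(im,cv2.COLOR_BGR2HSV)
    m=((hs[...,0]>50)&(hs[...,0]<72)&(hs[...,1]>120)&(hs[...,2]>120)).astype(np.uint8)
    k,l,s,c=cv2.connectedComponentsWithStats(m)
    for i in range(1,k):
        if s[i][4]>25: print(n,"green",s[i],np.round(c[i],1),rect(l,i))
g=cv2.cvtColor(T,cv2.COLOR_BGR2GRAY).astype(int); print(g[206:234,154:186])
E
```

```text
[ 0.48192473 -0.23887729  0.27257043] [-3.13682184e+00 -2.19021966e-03  1.56952981e+00] 40.6667
top green [168 211  20  13 159] [177.4 217.5] ((177.41380310058594, 216.96551513671875), (19.143381118774414, 11.157184600830078), 3.3664605617523193)
top green [164 252  28  18 311] [178.  260.5] ((177.6485137939453, 260.5148620605469), (26.46799087524414, 15.423076629638672), 5.710592269897461)
side green [220 266  25  32 247] [232.2 279. ] ((235.19862365722656, 280.3630065917969), (22.45488739013672, 24.65326690673828), 42.87890625)
side green [266 275  36  49 540] [283.9 295.4] ((283.800048828125, 297.9000244140625), (29.06888198852539, 42.0380744934082), 26.56505012512207)
[[ 96  97  98  97  96  97  97  97  97  98  97  98  98  98  98  98  99 108
  127 129 129 129 126 117 116 115 114 111 110 110 109 106]
 [ 97  96  97  97  97  96  98  97  98  99  97  98  98  98  98  99 101 129
  177 183 183 184 184 182 182 183 179 166 164 165 162 150]
 [ 96  97  97  98  97  96  98  98  98  98  97  98  98  98  99 100 101 116
  148 153 158 168 169 168 169 181 181 175 174 180 193 191]
 [ 97  97  96  97  9
[... 2605 characters left out ...]
9 188 186 186 187 181 164 161 163]
 [ 98  98  98  98  97  98  98  98  97  98  98  99  99  99 100 109 131 145
  149 156 157 157 160 170 172 172 173 181 180 172 174 183]
 [ 98  98  98  99  98  97  97  98  98  98  98  99  99  98 100 101 103 106
  109 113 114 114 117 125 125 124 125 133 133 132 133 140]
 [ 98  98  98  97  98  98  97  98  98  98  98  99  99  99  98  99 100 100
  100 101 102 100 101 102 103 103 102 104 104 105 105 106]
 [ 99  98  97  97  97  98  98  98  98  98  98 100  99  99  99 100 100 100
  100 100 100 100  99  99 100 100 101 101 101 101 101 101]
 [ 98  98  98  98  97  98  98  97  99  99  98  97  98  99 100  99  99 100
  100 100 100 100 100 100 100 100  99 101 101 101 100 101]]
```

View pics/k7.png

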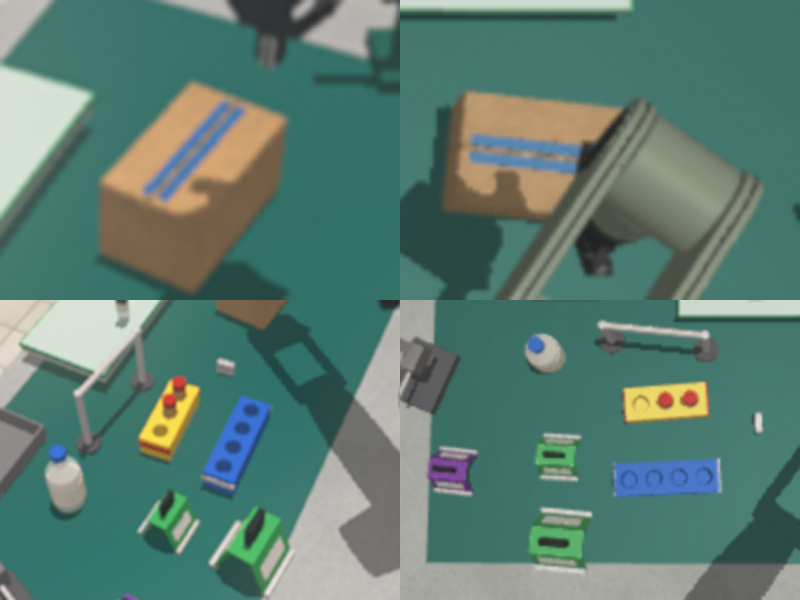

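The carton is closed and all vials are in place. The small green marker was knocked and is now at top (177,217), which the new measurement uses. Next are its fin and the rail.

```bash
python3 - <<'E'
from h import *
T=cv2.imread("pics/top7.png"); S=cv2.imread("pics/side7.png")
def light(im,w,thr=115,sat=45):
    hs=cv2.cvtColor(im,cv2.COLOR_BGR2HSV); m=((hs[...,1]<sat)&(hs[...,2]>thr)).astype(np.uint8)
    z=np.zeros_like(m); z[w[2]:w[3],w[0]:w[1]]=m[w[2]:w[3],w[0]:w[1]]
    k,l,s,c=cv2.connectedComponentsWithStats(z); i=1+np.argmax(s[1:,4]); return s[i],c[i],np.argwhere(l==i)[:,::-1].astype(np.float32)
for n,im,w,z in (("top",T,(190,262,146,166),.15),("side",S,(170,222,160,212),.15)):
    s,c,p=light(im,w); r=cv2.minAreaRect(p); print(n,s,np.round(c,2),np.round(r[0],2),np.round(r[1],1),round(r[2],1))
    v=cv2.fitLine(p,cv2.DIST_L2,0,.01,.01).ravel(); t=(p-v[2:])@v[:2]; e=[v[2:]+v[:2]*t.min(),v[2:]+v[:2]*t.max()]
    E=[onz(n,*q,z) for q in e]; print(np.round(e,1).tolist(),np.round(E,4).tolist(),np.linalg.norm(E[0]-E[1])); print("mid",(E[0]+E[1])/2, onz(n,*c,z))
print("fin",onz("top",176.45,216.9,.083), pix("side",onz("top",176.45,216.9,.083)))
for n in ("side","top"): 
    im=(S,T)[n=="top"]; hs=cv2.cvtColor(im,cv2.COLOR_BGR2HSV); g=((hs[...,2]<75)&(hs[...,1]<140)).astype(np.uint8)
    k,l,s,c=cv2.connectedComponentsWithStats(g)
    for i in range(1,k):
        if 12<s[i][4]<90 and 150<c[i][0]<250 and 200<c[i][1]<300:
            p=np.argwhere(l==i)[:,::-1].astype(np.float32); print(n,s[i],np.round(c[i],2),cv2.fitLine(p,cv2.DIST_L2,0,.01,.01).ravel(),onz(n,*c[i],.083))
E
```

```text
top [199 150  56  11 230] [226.6  154.77] [226.5  154.95] [55.5  5.1] 5.6
[[198.89999389648438, 152.0], [254.10000610351562, 157.5]] [[0.6927, 0.2876, 0.15], [0.6733, 0.0947, 0.15]] 0.19379856654172237
mid [0.68298642 0.19114614 0.15      ] [0.68295318 0.19081697 0.15      ]
side [ 170  160   48   52 1475] [190.79 177.23] [193.5 185.5] [47. 51.] 0.0
[[164.8000030517578, 191.89999389648438], [218.10000610351562, 161.89999389648438]] [[0.7507, 0.2468, 0.15], [0.6675, 0.066, 0.15]] 0.1990246261586697
mid [0.70914134 0.15643627 0.15      ] [0.71136823 0.16127502 0.15      ]
fin [0.46981974 0.37328219 0.083     ] [228.29193767 271.66418105]
side [179 238   4   5  14] [180.14 239.86] [  0.40497532  -0.9143276  180.14285    239.85715   ] [0.64802758 0.34022264 0.083     ]
side [226 265   8  15  59] [229.86 271.75] [  0.4212249  -0.9069562 229.86441   271.74576  ] [0.46575354 0.3716083  0.083     ]
side [161 275  13   6  25] [166.16 278.28] [  0.9406445    0.33939338 166.16       278.28      ] [0.61415507 0.46616403 0.083     ]
side [219 287   9   5  16] [223.06 288.62] [9.5988059e-01 2.8040898e-01 2.2306250e+02 2.8862500e+02] [0.45771807 0.42590247 0.083     ]
side [218 291   4   6  13] [219.54 293.38] [  0.5807909    0.81405276 219.53847    293.3846    ] [0.45941833 0.44255768 0.083     ]
side [222 292  11   9  30] [226.73 296.47] [  0.7886885   0.614793  226.73334   296.46667  ] [0.43768128 0.44218341 0.083     ]
top [172 216  10   3  20] [176.5 217.2] [9.9134552e-01 1.3127846e-01 1.7650000e+02 2.1720000e+02] [0.46874326 0.37308288 0.083     ]
top [170 259  14   4  43] [176.19 260.86] [9.9812573e-01 6.1196249e-02 1.7618605e+02 2.6086047e+02] [0.31351839 0.37133047 0.083     ]
```

Emit:
arm_command(
  deltas=[
    [[0.25, 0, 0], 0, 0.5],
    [[0.5, 0, 0], 0, 0.5],
    [[0.75, 0, 0], 0, 0.5],
    [[1, 0, 0], 0, 0.5],
  ],
)

```text
time: 41.1
ee_pos: [0.488, -0.0892, 0.2741]
tcp_rot: [3.14, 0.0, 1.57]
ft_force: [1.0, 0.0, -0.4]
grip_width: 0.499
finger_force: 0.0
```

Emit:
arm_command(
  deltas=[
    [[0.25, 0, 0], 0, 0.5],
    [[0.5, 0, 0], 0, 0.5],
    [[0.75, 0, 0], 0, 0.5],
    [[1, 0, 0], 0, 0.5],
  ],
)

```text
time: 41.43
ee_pos: [0.488, 0.0619, 0.2742]
tcp_rot: [3.139, -0.0, 1.571]
ft_force: [0.8, -0.1, 0.7]
grip_width: 0.502
finger_force: 0.0
```

Emit:
arm_command(
  deltas=[
    [[0.25, 0, 0], 0, 0.5],
    [[0.5, 0, 0], 0, 0.5],
    [[0.75, 0, 0], 0, 0.5],
    [[1, 0, 0], 0, 0.5],
  ],
)

```text
time: 41.77
ee_pos: [0.4877, 0.2126, 0.2741]
tcp_rot: [3.14, -0.001, 1.572]
ft_force: [0.2, 0.2, 0.2]
grip_width: 0.504
finger_force: 0.0
```

Emit:
arm_command(
  deltas=[
    [[0.25, 0, 0], 0, 0.5],
    [[0.5, 0, 0], 0, 0.5],
    [[0.75, 0, 0], 0, 0.5],
    [[1, 0, 0], 0, 0.5],
  ],
)

```text
time: 42.1
ee_pos: [0.4873, 0.3631, 0.2737]
tcp_rot: [3.14, -0.001, 1.572]
ft_force: [1.3, -0.7, -0.2]
grip_width: 0.498
finger_force: 0.0
```

Emit:
arm_command(
  deltas=[
    [[0.088, -0.126, 0], 0.076, 0.5],
    [[0.088, -0.126, 0], 0.076, 0.5],
    [[0.088, -0.126, 0.2], 0.076, 0.5],
    [[0.088, -0.126, 0.4], 0.076, 0.5],
    [[0.088, -0.126, 0.6], 0.076, 0.5],
    [[0.088, -0.126, 0.75], 0.076, 0.5],
    [[0.088, -0.126, 0.85], 0.076, 0.5],
    [[0.088, -0.126, 0.85], 0.076, 0.5],
    [[0.088, -0.126, 0.85], 0.076, 0.5],
  ],
)

```text
time: 42.85
ee_pos: [0.4679, 0.3729, 0.1452]
tcp_rot: [-3.14, 0.001, 1.511]
ft_force: [-0.3, 0.9, 1.2]
grip_width: 0.496
finger_force: 0.0
```

```bash
python3 - <<'E'
from h import *
o=bot.get_obs(); print(o["ee_pos"],o["tcp_rot"],o["time"])
S=imaging.read_camera("side")[:,:,::-1]; T=imaging.read_camera("top")[:,:,::-1]
cv2.imwrite("pics/side8.png",S);cv2.imwrite("pics/top8.png",T)
r=lambda a:cv2.resize(a,(400,400),interpolation=cv2.INTER_CUBIC)
cv2.imwrite("pics/k8.png",np.hstack([r(S[235:315,190:270]),r(T[180:260,135:215])]))
E
```

```text
[0.46790832 0.37289911 0.14519339] [-3.14037763e+00  8.05872914e-04  1.51119437e+00] 42.85
```

View pics/k8.png

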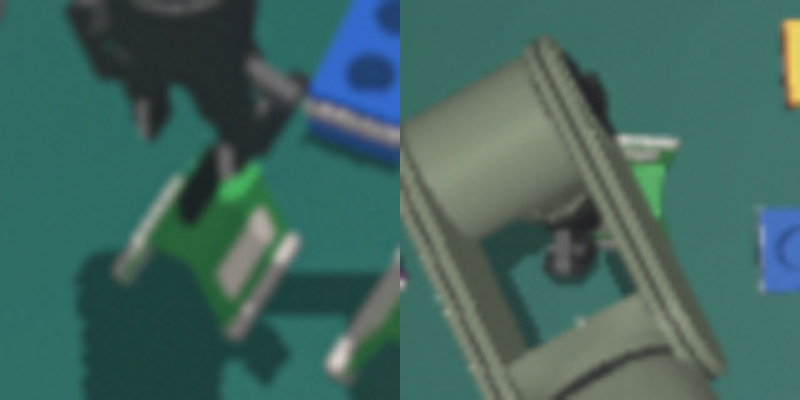

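The fingers (crop (148,125) and (225,160)) straddle the small marker's fin (crop (205,185)). I grip and lift.

Emit:
arm_command(
  deltas=[
    [[0, 0, 0.15], 0, 0.5],
    [[0, 0, 0.3], 0, 0.5],
    [[0, 0, 0.339], 0, 0.5],
    [[0, 0, 0.339], 0, 0.5],
    [[0, 0, 0.339], 0, 0],
    [[0, 0, 0.339], 0, 0],
    [[0, 0, 0.339], 0, 0],
    [[0, 0, 0.339], 0, 0],
    [[0, 0, 0.339], 0, 0],
    [[0, 0, 0.339], 0, 0],
  ],
  force=50,
)

```text
time: 43.78
ee_pos: [0.4686, 0.3735, 0.097]
tcp_rot: [3.139, -0.002, 1.511]
ft_force: [-1.6, 0.0, 5.7]
grip_width: 0.108
finger_force: 53.7
```

Emit:
arm_command(
  deltas=[
    [[0, 0, -0.1], 0, 0],
    [[0, 0, -0.3], 0, 0],
    [[0, 0, -0.5], 0, 0],
    [[0, 0, -0.7], 0, 0],
    [[0, 0, -0.9], 0, 0],
    [[0, 0, -1], 0, 0],
  ],
)

```text
time: 44.28
ee_pos: [0.4689, 0.3736, 0.2496]
tcp_rot: [3.136, -0.003, 1.511]
ft_force: [0.6, 0.6, 0.1]
grip_width: 0.104
finger_force: 52.9
```

Emit:
arm_command(
  deltas=[
    [[0, 0, -0.15], 0.02, 0],
    [[0, 0, -0.25], 0.051, 0],
    [[0, 0, -0.25], 0.051, 0],
    [[0, 0, -0.25], 0.051, 0],
  ],
)

```text
time: 44.62
ee_pos: [0.4678, 0.3729, 0.2832]
tcp_rot: [3.14, -0.001, 1.471]
ft_force: [-0.2, -0.8, -1.6]
grip_width: 0.104
finger_force: 53.0
```

```bash
python3 - <<'E'
from h import *
o=bot.get_obs(); print(o["ee_pos"],o["tcp_rot"],o["time"])
S=imaging.read_camera("side")[:,:,::-1]; T=imaging.read_camera("top")[:,:,::-1]
cv2.imwrite("pics/side9.png",S);cv2.imwrite("pics/top9.png",T)
r=lambda a:cv2.resize(a,(400,400),interpolation=cv2.INTER_CUBIC)
cv2.imwrite("pics/k9.png",np.hstack([r(S[200:300,180:280]),r(T[170:260,125:215])]))
yw=np.pi/2-.1; p0=np.array([.4676,.373,.2825])
print(to((.6812,.1908,.2825),yw,(p0,yw)))
E
```

```text
[0.4677921  0.37288805 0.28317038] [ 3.14029291e+00 -9.23979059e-04  1.47141917e+00] 44.6167
(array([-1.066,  1.538, -0.   ]), np.float64(-0.0))
```

View pics/k9.png

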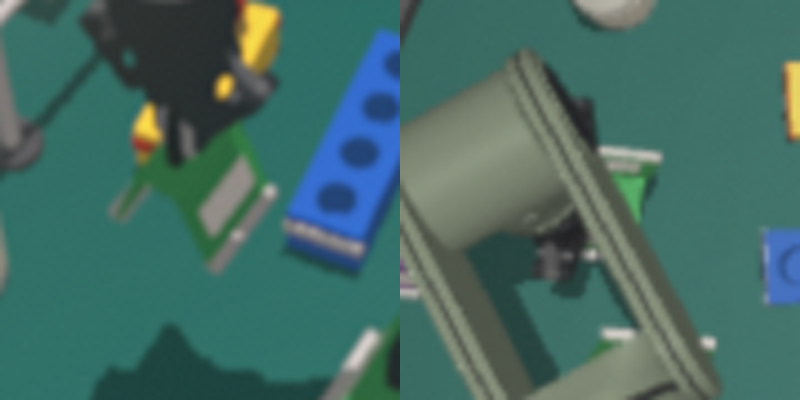

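The marker is held level (crop (200,190)) and clear of the bench. I carry it over the rail.

Emit:
arm_command(
  deltas=[
    [[-0.1, 0.15, 0], 0, 0],
    [[-0.23, 0.33, 0], 0, 0],
    [[-0.37, 0.53, 0], 0, 0],
    [[-0.48, 0.69, 0], 0, 0],
    [[-0.533, 0.769, 0], 0, 0],
  ],
)

```text
time: 45.13
ee_pos: [0.5759, 0.2786, 0.2799]
tcp_rot: [-3.139, 0.003, 1.468]
ft_force: [-0.4, -0.1, -1.3]
grip_width: 0.103
finger_force: 52.8
```

Emit:
arm_command(
  deltas=[
    [[-0.1, 0.15, 0], 0, 0],
    [[-0.23, 0.33, 0], 0, 0],
    [[-0.37, 0.53, 0], 0, 0],
    [[-0.48, 0.69, 0], 0, 0],
    [[-0.533, 0.769, 0], 0, 0],
    [[-0.533, 0.769, 0], 0, 0],
    [[-0.533, 0.769, 0], 0, 0],
    [[-0.533, 0.769, 0.15], 0, 0],
    [[-0.533, 0.769, 0.15], 0, 0],
  ],
)

```text
time: 45.88
ee_pos: [0.6779, 0.1919, 0.2554]
tcp_rot: [-3.133, 0.001, 1.473]
ft_force: [-0.8, -0.1, -3.2]
grip_width: 0.105
finger_force: 52.8
```

```bash
python3 - <<'E'
from h import *
o=bot.get_obs(); print(o["ee_pos"],o["tcp_rot"],o["time"])
S=imaging.read_camera("side")[:,:,::-1]; T=imaging.read_camera("top")[:,:,::-1]
cv2.imwrite("pics/side10.png",S);cv2.imwrite("pics/top10.png",T)
r=lambda a:cv2.resize(a,(400,400),interpolation=cv2.INTER_CUBIC)
cv2.imwrite("pics/k10.png",np.hstack([r(S[150:250,150:250]),r(T[110:200,185:275])]))
E
```

```text
[0.67789798 0.19185045 0.25539056] [-3.13304324e+00  1.29636868e-03  1.47253850e+00] 45.8833
```

View pics/k10.png

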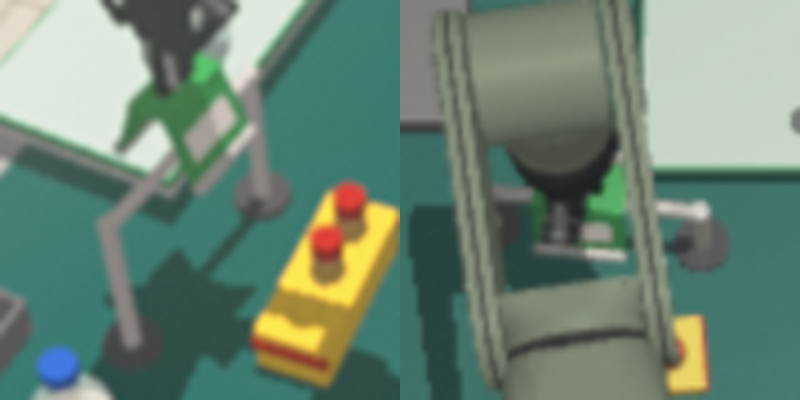

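The marker sits over the rail with a leg on each side. I lower it slowly.

Emit:
arm_command(
  deltas=[
    [[0, 0, 0], 0, 0],
    [[0, 0, 0.1], 0, 0],
    [[0, 0, 0.2], 0, 0],
    [[0, 0, 0.3], 0, 0],
    [[0, 0, 0.37], 0, 0],
    [[0, 0, 0.41], 0, 0],
    [[0, 0, 0.43], 0, 0],
    [[0, 0, 0.43], 0, 0],
  ],
)

```text
time: 46.65
ee_pos: [0.681, 0.1908, 0.1955]
tcp_rot: [-3.141, 0.0, 1.471]
ft_force: [-0.1, 0.4, -1.1]
grip_width: 0.104
finger_force: 52.9
```

Emit:
arm_command(
  deltas=[
    [[0, 0, 0.02], 0, 0],
    [[0, 0, 0.03], 0, 0],
    [[0, 0, 0.03], 0, 0],
  ],
)

```text
time: 46.9
ee_pos: [0.6814, 0.1907, 0.1916]
tcp_rot: [3.141, -0.0, 1.471]
ft_force: [-0.7, 0.4, -0.9]
grip_width: 0.103
finger_force: 52.9
```

Emit:
arm_command(
  deltas=[
    [[0, 0, 0.01], 0, 0],
    [[0, 0, 0.015], 0, 0],
    [[0, 0, 0.015], 0, 0],
  ],
)

```text
time: 47.15
ee_pos: [0.6816, 0.1907, 0.1908]
tcp_rot: [3.14, -0.0, 1.471]
ft_force: [-2.3, -0.8, 4.6]
grip_width: 0.109
finger_force: 53.8
```

Emit:
arm_command(
  deltas=[
    [[0, 0, 0], 0, 0.1],
    [[0, 0, 0], 0, 0.2],
    [[0, 0, 0], 0, 0.4],
    [[0, 0, 0], 0, 0.4],
    [[0, 0, 0], 0, 0.4],
    [[0, 0, -0.1], 0, 0.4],
    [[0, 0, -0.3], 0, 0.4],
    [[0, 0, -0.55], 0, 0.4],
    [[0, 0, -0.8], 0, 0.4],
    [[0, 0, -0.8], 0, 0.4],
  ],
)

```text
time: 47.98
ee_pos: [0.685, 0.1913, 0.32]
tcp_rot: [3.125, -0.004, 1.471]
ft_force: [0.8, 1.1, 2.3]
grip_width: 0.406
finger_force: 0.0
```

Emit:
arm_command(
  deltas=[
    [[0, -0.25, 0], 0, 0.4],
    [[0, -0.5, 0], 0, 0.4],
    [[0, -0.75, 0], 0, 0.4],
    [[0, -1, 0], 0, 0.4],
    [[-0.25, -1, 0], 0, 0.4],
    [[-0.5, -1, 0], 0, 0.4],
    [[-0.75, -1, 0], 0, 0.4],
    [[-1, -1, 0], 0, 0.4],
    [[-1, -1, 0], 0, 0.4],
  ],
)

```text
time: 48.73
ee_pos: [0.5164, 0.0509, 0.3088]
tcp_rot: [3.141, 0.004, 1.465]
ft_force: [1.0, -0.1, -0.7]
grip_width: 0.4
finger_force: 0.0
```

```bash
python3 - <<'E'
from h import *
print(bot.get_obs()["time"])
S=imaging.read_camera("side")[:,:,::-1]; T=imaging.read_camera("top")[:,:,::-1]
cv2.imwrite("pics/side11.png",S);cv2.imwrite("pics/top11.png",T)
r=lambda a:cv2.resize(a,(400,300),interpolation=cv2.INTER_CUBIC)
cv2.imwrite("pics/k11.png",np.vstack([np.hstack([r(S[80:170,230:350]),r(T[145:235,305:425])]),np.hstack([r(S[150:270,140:300]),r(T[130:250,150:310])])]))
E
```

```text
48.7333
```

View pics/k11.png

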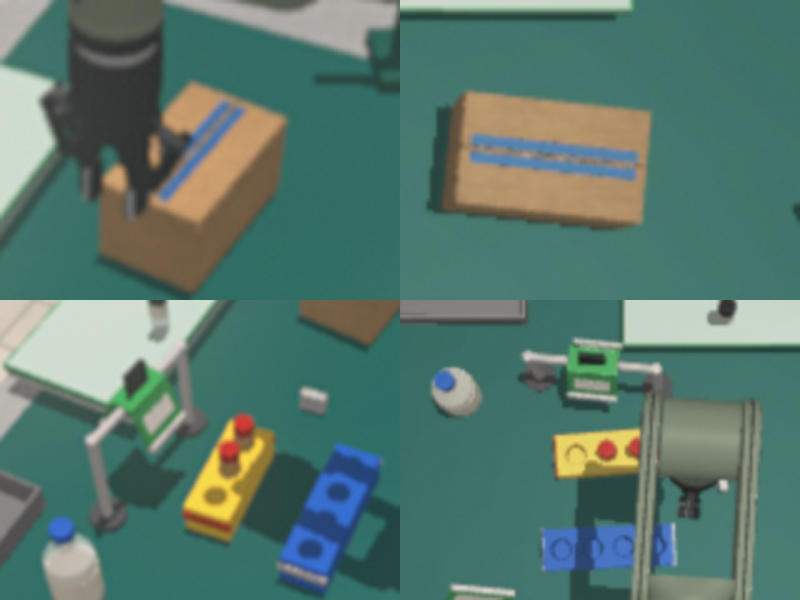

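The final view shows the marker draped on the rail at (145,405), with the carton shut flat and the reds in the yellow rack.

Emit:
arm_command(
  deltas=[
    [[0, 0, 0], 0, 0.4],
    [[0, 0, 0], 0, 0.4],
    [[0, 0, 0], 0, 0.4],
  ],
)

```text
time: 49.08
ee_pos: [0.517, 0.0576, 0.3088]
tcp_rot: [-3.141, -0.0, 1.473]
ft_force: [-0.2, -0.2, -0.3]
grip_width: 0.399
finger_force: 0.0
```

```bash
python3 -c "
from plant import bot
print(bot.hand_in())"
```

```text
the job is handed in; nothing more can be done
None
```

The job is handed in at about 49 s with no verdict returned: both red vials are in the yellow rack, all three white vials are seated in the carton, the carton is shut (short flaps first, then long), and the small green marker hangs on the rail.

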